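# Dispense a glass slide and hold its label under the reader

## Robot

A 6-joint arm with a two-finger parallel gripper is mounted at the origin on a cart in front of the work surface, level with it; the furniture and walls round the work are solid. World frame = base frame: x ahead of the robot, y to its left, z up, the work surface at z = 0. Lengths are in m, angles in rad, forces in N, time in s.
With the tool pointing down it reaches from about 0.25 to 0.725 m from the base axis. Payload 4 kg.
Tool frame: the origin (TCP) lies at the very end of the fingers, on their centre line; the grasp point (between the pads) lies 19 mm behind it; y points along the fingers, z is the direction in which the jaws open and shut, and the axes are right-handed (so a half turn about y gives the same grasp; the last joint's range is limited). The gripper opens to 85 mm and grips with 20 to 120 N. Pads are 22 mm wide; open, the fingers measure 114 mm over their backs; the gripper's body (76 mm by 85 mm) begins 54 mm behind the grasp point. The pads swing forward as they close: fully open they stand 13 mm farther back than shut.
Start: joints at [0, 0.241, 0.005, 1.335, 0, 1.571], TCP at [0.5, -0, 0.231] pointing down, gripper open.
Joint ranges: [-2.72, 2.72], [-1.05, 1.87], [-1.09, 1.28], [-1.99, 2.15], [-1.42, 1.44], [-3.14, 3.14]. Speed limits (rad/s): [2.79, 2.79, 3.14, 3.14, 3.14, 3.14].

## Interface

Orientations are given as a unit quaternion [x, y, z, w].
In Python, from workcell import bot gives the robot as it stands. The module is installed in compiled form; this text tells all that it offers.
- The arm moves only by the tool move_arm, never from a script. Its argument "increments" is a list of rows, each an object with "grip": the closure, from 0 (fully open) to 1 (shut); "linear": the shift along the tool's x, y, z scaled (see below), a list of three; "twist": the turn about the tool's y scaled (see below). A call has exactly 5 rows; each row shifts and turns the pose as measured when the row begins, along the tool's axes as they then stand; what a row does not reach is not made up. The controller multiplies each number of a shift by 0.2 m and each number of a turn by 2 rad. A row lasts 1/10 s, in which the tool goes at most 50 mm and 8.59 degrees, less where a joint would pass 70% of its speed; a pose out of reach is approached as far as the arm can. A call with a number of a shift or a turn outside -1 to 1 is refused whole. A call with a gripper value outside its range is refused whole. The fingers move at their own pace and stop on an object; the grip force is fixed at half the most. Time passes only in rows, so rows that do not move let the fingers close, or fill a call up. It gives the time, the measured TCP pose, the force and the opening at its end, in the units of the state.
- bot.get_obs(): the state, without advancing time (a new reading comes with each control period).
- bot.camera(name): name is "scene" or "side" or "wrist"; returns (picture, depth): 480x640x3 uint8, blue, green, red; 480x640 float32, m along the optical axis (not along the pixel's ray), 0 where there is no reading.
- bot.camera_params(name): a dict with "camera_matrix" (3x3 intrinsics, pixels), "dist" ([k1, k2, p1, p2, k3] as OpenCV has them; the pictures are not rectified), "rvec" (rotation vector, rad) and "tvec" (3), from world to camera coordinates, as OpenCV has them; the wrist camera has in their place "T_tool_cam" (4x4, takes a point from camera to tool coordinates, whose origin is the TCP and whose axes are the tool frame's). Camera axes: x right, y down, z forward; pixel columns grow to the right and rows downward; lengths in m; the calibration is good to about 2 mm. A picture is of the moment at which its call begins: read the wrist's pose just before it. camera_params takes no time and is no camera call.
- bot.job_done(): hands the job in, once; it reports no verdict.
The state is a dict: "clock": time; "joint_pos": joint angles; "joint_vel": joint speeds; "tau": joint torques, N m; "eef_pos": TCP position; "tool_rot": TCP orientation; "ft_force": force on the tool from outside, world axes, zero at the start; "ft_torque": the same for the moment, N m; "grip_width": finger opening in m.
Only numpy, scipy, OpenCV 4.12 (cv2) and the standard library are available. Lean on these libraries where they do the work, as an engineer would, in place of code of your own. Each camera call takes 0.05 s, during which the arm holds its last target. There are 200 camera calls.

## Task

Pull the sprung lever of the slide dispenser to its stop so that a slide comes out onto the tongue, and let the lever return. Find the slide's frosted end by the small corner notch, take the slide by its clear part, and finish while holding it level in the air in front of the reader, label up, with the frosted end pointing to the reader and the label on the reader's reading spot. Leave the other slide in its pocket.

Things in the scene. Friction and masses are not known exactly. Their poses are not given: they have to be found in the camera images.
- dispenser: Slide dispenser: grey sheet-metal stand on a dark foot, 190 mm long. Origin on the bench under the lane's slide; x axis from outlet to rear, y from the lever side to the pocket, z up. Its deck slopes 15 degrees down to the outlet (-x) and has a lane (y = 0, walls 16 mm high) with one slide and a shallow pocket (y = +34 mm) with another. The foot under the tongue is 11 mm high.
- lever (a joint): Upright lever on the dispenser's -y side. 0 = at rest, leaning back, held by its spring; 1.176 rad = at its stop, the grip pulled over towards the outlet. It drives a pusher that moves the lane's slide 80 mm out onto the tongue and draws back with the lever; the slide stays out. The pull at the grip is 2 N at first, 9 N at the stop; let go, it returns by itself.
- lever_grip (a point): Middle of the lever's grip: a black round bar 60 mm long, 18 mm thick, standing out level from the lever's top along the dispenser's -y. It moves on an arc of 125 mm radius about lever_hinge: 159 mm above the bench at rest, 166 mm part-way, 123 mm at the stop, in all 133 mm level travel towards the outlet.
- lever_hinge (a point): The lever's pivot (level axis along the dispenser's y), 41 mm above the bench.
- outlet (a point): Where the middle of a slide (half-way through its thickness) lies when fully out on the tongue, 60 mm above the bench; axes as the dispenser's. The tongue under it is 14 mm wide, with a 9 mm high lip at its end, free at both sides; the slide lies on it sloping 15 degrees down to -x. The lane's 16 mm walls end 40 mm behind (+x).
- read_spot (a point): Point in the air where the reader reads, 165 mm above the bench, 105 mm in front of the stand. Its x axis points level towards the reader, z up. The reader's window is 64 mm further in x and 64 mm higher, looking back and down at 45 degrees.
- reader: Label reader, fixed: grey head about 60 x 50 x 40 mm tilted down 45 degrees on a steel post with a dark 85 x 75 mm foot, 275 mm high in all. Origin on the bench near the foot's middle, x axis as read_spot's.
- slide_a_mid (a point): Middle of glass slide a, 76 x 26 x 5 mm. x axis along its length to the frosted end, z out of the label face. By lot, one of slides a and b lies in the lane, the other in the pocket; a has its frosted end to the outlet, b to the rear. The frosted end is the last 22 mm, with a 7 x 7 mm notch in one corner (+x, +y). Both lie label up. Grip across the 26 mm width.
- slide_a_label (a point): Middle of the label field on slide a: on its upper face, 26 mm from its middle towards the frosted end; axes as slide_a_mid.
- slide_a_clear_end (a point): Middle of the clear end's edge of slide a, 38 mm from its middle away from the frosted end.
- slide_b_mid (a point): Middle of glass slide b, 76 x 26 x 5 mm. x axis along its length to the frosted end, z out of the label face. By lot, one of slides a and b lies in the lane, the other in the pocket; a has its frosted end to the outlet, b to the rear. The frosted end is the last 22 mm, with a 7 x 7 mm notch in one corner (+x, +y). Both lie label up. Grip across the 26 mm width.
- slide_b_label (a point): Middle of the label field on slide b: on its upper face, 26 mm from its middle towards the frosted end; axes as slide_b_mid.
- slide_b_clear_end (a point): Middle of the clear end's edge of slide b, 38 mm from its middle away from the frosted end.
Mind the look-alikes: they are no part of the job. What is shaped like the part that bears slide_b_mid but pink is not meant.

How it is judged:
On the way, in this order (a step that is already met when the one before it is completed fails the run):
1. the lever is pulled to its stop and has pushed the slide out (value of joint lever above 1.13 rad and distance between any of slide_a_mid, slide_b_mid and outlet below 0.012 m), for 0.1 s.
2. the lever is back and the slide lies on the tongue (value of joint lever below 0.08 rad and distance between any of slide_a_mid, slide_b_mid and outlet below 0.012 m), for 0.2 s.
At the end, for the whole second after the job is handed in: Dispensed slide held by the fingers on its clear part, label within 30 mm of the reading spot, level within 8 degrees, frosted end towards the reader within 20 degrees, touching neither reader nor dispenser; lever back; other slide within 12 mm of its place (value of joint lever below 0.08 rad and ((distance between slide_a_label and read_spot below 0.03 m and angle between slide_a_label's own z axis and vertical below 0.14 rad and angle between the x axis of slide_a_mid and the x axis of reader, either way round below 0.35 rad and x of slide_a_clear_end in the frame of read_spot below -0.02 m and x of the grasp point in the frame of slide_a_mid below 0.004 m and contact force between the fingers and slide_a above 1 N and contact force between slide_a and reader below 0.1 N and contact force between slide_a and dispenser below 0.1 N and linear speed of slide_a below 0.03 m/s and distance of slide_b_mid from where it was at the start of the episode below 0.012 m) or (distance between slide_b_label and read_spot below 0.03 m and angle between slide_b_label's own z axis and vertical below 0.14 rad and angle between the x axis of slide_b_mid and the x axis of reader, either way round below 0.35 rad and x of slide_b_clear_end in the frame of read_spot below -0.02 m and x of the grasp point in the frame of slide_b_mid below 0.004 m and contact force between the fingers and slide_b above 1 N and contact force between slide_b and reader below 0.1 N and contact force between slide_b and dispenser below 0.1 N and linear speed of slide_b below 0.03 m/s and distance of slide_a_mid from where it was at the start of the episode below 0.012 m))); the arm keeps its last pose, push and grip.
It fails at once if a slide falls below the outlet tongue (height (world z) of any of slide_a_mid, slide_b_mid below 0.035 m).
It also fails if it takes over 58 s, if anything falls off the work surface, if the arm or the gripper's body presses on something with over 40 N, if the wrist force passes 120 N, or if a joint passes its speed limit or range.

## Working session

There is one attempt and no reset: what is moved stays moved. The work goes in short steps, Python scripts to look and compute and a tool call to move; the robot and the scene stay as the last step left them, time stands still between calls to the robot, and variables do not carry over. Pictures are saved under pics/ and viewed, about 8 in all and at most 12, crops included, and the job is handed in when it is done.

Besides the shell and the picture viewer there is one more tool, called after "Call:" as a command line: name --argument value ..., lists and objects as JSON in quotes. move_arm: Moves the arm, as the interface text tells. Its arguments: {"type":"object","properties":{"increments":{"type":"array"}},"required":["increments"]}

```bash
mkdir -p pics
cat > h.py <<'E'
import numpy as np, cv2
from scipy.spatial.transform import Rotation as R
from workcell import bot
def shot(n):
    o=bot.get_obs(); im,d=bot.camera(n); p=bot.camera_params(n)
    if n=="wrist":
        T=np.eye(4);T[:3,:3]=R.from_quat(o["tool_rot"]).as_matrix();T[:3,3]=o["eef_pos"];T=T@np.array(p["T_tool_cam"])
    else:
        W=np.eye(4);W[:3,:3]=cv2.Rodrigues(np.array(p["rvec"],float))[0];W[:3,3]=np.ravel(p["tvec"]);T=np.linalg.inv(W)
    K=np.array(p["camera_matrix"],float);D=np.array(p["dist"],float)
    np.savez(f"{n}.npz",im=im,d=d,T=T,K=K,D=D); return im,d
def px(n,u,v,z=None):
    """world point of a pixel: by depth, or on plane world z"""
    s=np.load(f"{n}.npz");r=cv2.undistortPoints(np.array([[[u,v]]],float),s["K"],s["D"]).ravel()
    r=np.array([r[0],r[1],1.]);T=s["T"]
    if z is None:
        w=s["d"][int(v)-1:int(v)+2,int(u)-1:int(u)+2];k=np.median(w[w>0]) if (w>0).any() else np.nan
    else: k=(z-T[2,3])/(T[:3,:3]@r)[2]
    return (T[:3,:3]@(r*k)+T[:3,3]).round(4)
def proj(n,P):
    s=np.load(f"{n}.npz");W=np.linalg.inv(s["T"])
    return cv2.projectPoints(np.array(P,float).reshape(-1,1,3),cv2.Rodrigues(W[:3,:3])[0],W[:3,3],s["K"],s["D"])[0].reshape(-1,2).round(1)
E
python3 - <<'E'
from h import *
a,_=shot("scene");b,_=shot("side")
cv2.imwrite("pics/1.png",a);cv2.imwrite("pics/2.png",b)
o=bot.get_obs();print(o["clock"],o["tool_rot"],R.from_quat(o["tool_rot"]).as_matrix().round(3))
for n in("scene","side"):print(np.load(n+".npz")["T"].round(3))
E
```

```text
0.1 [ 0.50048623 -0.50045399  0.49954098 -0.49951792] [[ 0.    -0.002  1.   ]
 [-1.    -0.     0.   ]
 [ 0.    -1.    -0.002]]
[[ 0.888 -0.188  0.419 -0.004]
 [-0.459 -0.341  0.82  -0.94 ]
 [-0.011 -0.921 -0.39   0.59 ]
 [ 0.     0.     0.     1.   ]]
[[-0.987 -0.064  0.148  0.33 ]
 [-0.16   0.495 -0.854  0.886]
 [-0.018 -0.866 -0.499  0.624]
 [ 0.     0.     0.     1.   ]]
```

View pics/1.png

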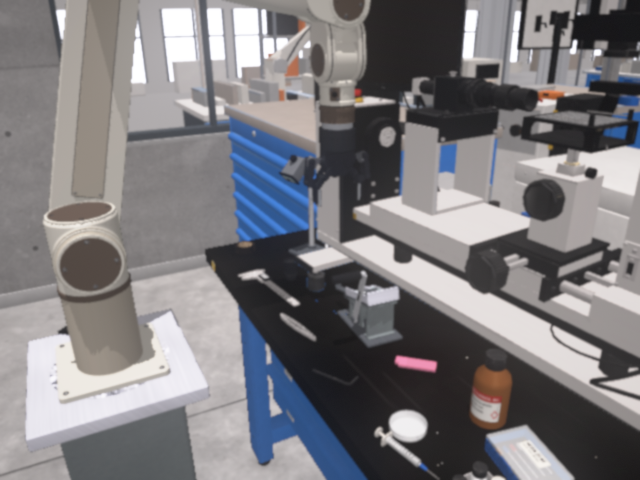

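View pics/2.png

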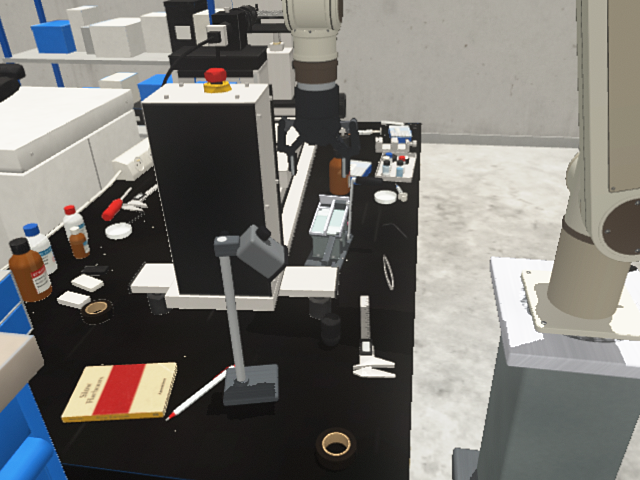

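The scene view shows the dispenser at about (370,310) and a pink look-alike slide on the bench at (415,363). The side view shows the reader, with its foot at (250,385) and head at (262,250), and the dispenser deck at (332,220). The candidates for the slide are the lane slide, the pocket slide and the pink one. I'll enlarge the deck to choose.

Run:
```python
from h import *
a=np.load("scene.npz")["im"][255:355,325:425];b=np.load("side.npz")["im"][180:280,285:385]
cv2.imwrite("pics/3.png",np.hstack([cv2.resize(x,(400,400),interpolation=cv2.INTER_CUBIC) for x in(a,b)]))
for n,pts in(("scene",[(370,295),(382,296),(360,275),(415,363),(340,330),(400,338)]),("side",[(332,220),(262,250),(230,300),(265,398),(278,395),(224,400),(228,370),(276,368),(320,200)])):
  for q in pts:print(n,q,px(n,*q))
```

```text
scene (370, 295) [ 0.4745 -0.1827  0.1113]
scene (382, 296) [ 0.5    -0.1863  0.1043]
scene (360, 275) [ 0.4486 -0.1873  0.1624]
scene (415, 363) [ 0.5125 -0.2868  0.0055]
scene (340, 330) [ 4.481e-01 -1.097e-01  1.000e-04]
scene (400, 338) [ 0.5347 -0.2051  0.0077]
side (332, 220) [ 0.4974 -0.1269  0.0834]
side (262, 250) [0.5191 0.3109 0.2662]
side (230, 300) [0.5747 0.3067 0.1765]
side (265, 398) [0.5313 0.3269 0.0104]
side (278, 395) [0.5135 0.3165 0.0086]
side (224, 400) [0.5925 0.3395 0.0102]
side (228, 370) [0.6064 0.2786 0.0122]
side (276, 368) [0.5303 0.262  0.011 ]
side (320, 200) [ 0.5342 -0.1866  0.1013]
```

View pics/3.png

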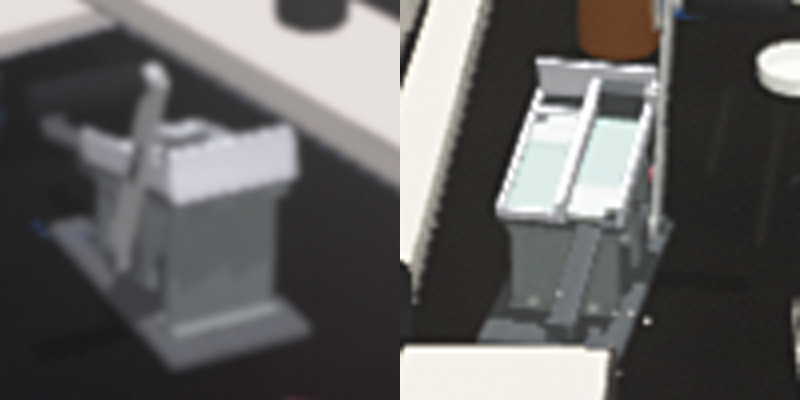

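The crop shows the lane slide with its white frosted end and dark notch at the outlet (side px ~(437,233)), so it is slide a. The pocket slide has its frosted end to the rear, so it is b. The lever is on the robot side. Next is the wrist view.

Run:
```python
from h import *
a,_=shot("wrist");cv2.imwrite("pics/4.png",a)
s=np.load("wrist.npz");print(s["T"].round(3),s["K"].round(0));print(np.array(bot.camera_params("wrist")["T_tool_cam"]).round(3))
for q in[(310,283),(155,280),(290,290),(335,275)]:print(q,px("side",*q))
```

```text
[[ 1.     0.    -0.003  0.5  ]
 [-0.001 -0.964 -0.267  0.066]
 [-0.003  0.267 -0.964  0.373]
 [ 0.     0.     0.     1.   ]] [[397.   0. 317.]
 [  0. 397. 238.]
 [  0.   0.   1.]]
[[ 0.001  0.964  0.267 -0.066]
 [ 0.001 -0.267  0.964 -0.143]
 [ 1.    -0.    -0.001 -0.   ]
 [ 0.     0.     0.     1.   ]]
(310, 283) [0.5006 0.1106 0.0786]
(155, 280) [0.7857 0.1387 0.0784]
(290, 290) [0.5321 0.1352 0.0774]
(335, 275) [0.4595 0.0796 0.0791]
```

View pics/4.png

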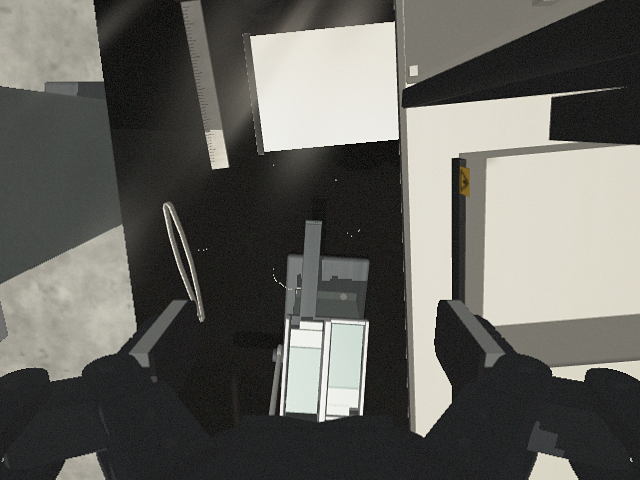

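The wrist view confirms it. The lane slide has its frosted end at the outlet (290-323, 320-345) with the notch at its left corner (297,322), so it is slide a. The pocket slide's frosted end is at the rear (~(345,400)). A level white plate lies at (320,90), z≈0.078. I'll enlarge for measuring.

Run:
```python
from h import *
s=np.load("wrist.npz");a=s["im"][205:425,250:390]
cv2.imwrite("pics/5.png",cv2.resize(a,(560-0,880))[:,:][:800] if 0 else cv2.resize(a,None,fx=2.7,fy=2.7,interpolation=cv2.INTER_CUBIC))
for q in[(314,224),(310,260),(306,300),(304,340),(300,370),(302,400),(347,340),(346,370),(277,355),(275,400),(310,335)]:print(q,px("wrist",*q))
for q in[(250,35),(395,25),(263,152),(398,140)]:print("plate",q,px("wrist",*q,.078))
```

```text
(314, 224) [ 0.4964 -0.0106  0.0521]
(310, 260) [ 0.493  -0.0411  0.055 ]
(306, 300) [ 0.4896 -0.074   0.0633]
(304, 340) [ 0.4881 -0.1041  0.0767]
(300, 370) [ 0.4848 -0.1282  0.0834]
(302, 400) [ 0.4864 -0.1522  0.0903]
(347, 340) [ 0.524  -0.1043  0.0762]
(346, 370) [ 0.5232 -0.1286  0.0827]
(277, 355) [ 0.462  -0.1355  0.049 ]
(275, 400) [ 0.4638 -0.153   0.0894]
(310, 335) [ 0.4931 -0.1     0.0756]
plate (250, 35) [0.4537 0.127  0.078 ]
plate (395, 25) [0.5515 0.133  0.078 ]
plate (263, 152) [0.4597 0.0494 0.078 ]
plate (398, 140) [0.5574 0.0578 0.078 ]
```

View pics/5.png

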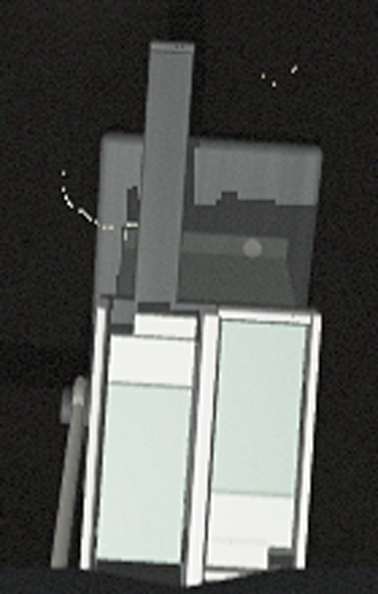

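Run:
```python
from h import *
f=lambda u,v,z:px("wrist",250+u/2.7,205+v/2.7,z)
for nm,u,v,z in[("Aright front",198,316,.0705),("Aleft",107,335,.073),("Aright",198,335,.073),("Aleft rear",103,560,.093),("Aright rear",185,562,.093),("lipend",150,42,.056),("lipend",194,42,.056),("wallL front",100,308,.085),("wallM",209,308,.085),("wallR",318,313,.085),("tongue root",137,303,.066),("tongue root",176,303,.066),("foot",101,136,.011),("foot",322,147,.011)]:print(nm,f(u,v,z))
# grip of lever & reader from side depth
for n in("side","scene"):
  print(n,proj(n,[[0.45,-0.20,.159]]))
s=np.load("scene.npz")
for q in[(362,274),(361,278),(350,286),(354,290),(347,288),(343,286),(345,287),(365,310)]:print(q,px("scene",*q))
for q in[(345,182),(350,178),(347,200),(343,190)]:print(q,px("side",*q))
```

```text
Aright front [ 0.5042 -0.0908  0.0705]
Aleft [ 0.476 -0.096  0.073]
Aright [ 0.5042 -0.0959  0.073 ]
Aleft rear [ 0.4749 -0.1623  0.093 ]
Aright rear [ 0.5002 -0.163   0.093 ]
lipend [ 0.4896 -0.0068  0.056 ]
lipend [ 0.5029 -0.0068  0.056 ]
wallL front [ 0.4751 -0.0807  0.085 ]
wallM [ 0.5073 -0.0806  0.085 ]
wallR [ 0.5395 -0.0822  0.085 ]
tongue root [ 0.4851 -0.0886  0.066 ]
tongue root [ 0.4974 -0.0886  0.066 ]
foot [ 0.4705 -0.0513  0.011 ]
foot [ 0.5489 -0.0554  0.011 ]
side [[357.7 175.9]]
scene [[364.2 279.1]]
(362, 274) [ 0.4546 -0.1844  0.1618]
(361, 278) [ 0.4514 -0.1863  0.155 ]
(350, 286) [ 0.5679  0.0582 -0.0008]
(354, 290) [0.5633 0.0306 0.0019]
(347, 288) [ 0.477  -0.0878  0.0827]
(343, 286) [ 5.522e-01  6.560e-02 -3.000e-04]
(345, 287) [0.5532 0.0571 0.0006]
(365, 310) [ 0.5129 -0.1034  0.0276]
(345, 182) [ 0.5113 -0.4402  0.0364]
(350, 178) [ 0.5068 -0.5137  0.017 ]
(347, 200) [ 0.4713 -0.1795  0.1083]
(343, 190) [ 0.5162 -0.4351  0.0144]
```

Run:
```python
from h import *
for q in[(355,276),(350,277),(345,277),(340,278),(336,278),(332,279)]:print(q,px("scene",*q))
B=np.array([.42,-.185,.159]);print(proj("scene",[B,B+[-.03,.002,0],B+[.03,-.002,0]]))
s=np.load("side.npz");g=[]
vv,uu=np.mgrid[225:290:3,215:290:3]
for u,v in zip(uu.ravel(),vv.ravel()):
    p=px("side",u,v)
    if .4<p[0]<.7 and .2<p[1]<.4:g.append(p)
g=np.array(g);print(len(g),g.min(0),g.max(0),g.mean(0))
post=np.array([px("side",u,v) for v in range(285,360,5) for u in range(222,246,2)]);post=post[(post[:,1]>.25)&(post[:,2]>.03)&(post[:,1]<.36)];print("post",np.median(post,0),post.min(0),post.max(0))
```

```text
(355, 276) [ 0.438  -0.1868  0.1626]
(350, 277) [ 0.4274 -0.1867  0.1629]
(345, 277) [ 0.4181 -0.1844  0.1642]
(340, 278) [ 0.4084 -0.1829  0.1638]
(336, 278) [ 0.4008 -0.1815  0.165 ]
(332, 279) [ 0.3946 -0.1774  0.1626]
[[346.1 279.4]
 [331.2 282.5]
 [360.6 276.4]]
475 [0.4886 0.2011 0.1231] [0.6392 0.3182 0.2872] [0.55796189 0.26874779 0.22536926]
post [0.57485 0.30635 0.14095] [0.5703 0.2982 0.0671] [0.5841 0.3082 0.2028]
```

Call:
move_arm --increments '[{"grip":1,"linear":[0.25,0,0],"twist":0},{"grip":1,"linear":[0.25,0,0],"twist":0},{"grip":1,"linear":[0.25,0,-0.1],"twist":0},{"grip":1,"linear":[0.25,0,-0.15],"twist":0},{"grip":1,"linear":[0.2,0,-0.15],"twist":0}]'

```text
clock: 0.65
eef_pos: [0.429, -0.2295, 0.228]
tool_rot: [0.504, -0.497, 0.495, -0.504]
ft_force: [0.4, 0.1, 0.6]
grip_width: 0.0124
```

Call:
move_arm --increments '[{"grip":1,"linear":[0,0.15,-0.05],"twist":0},{"grip":1,"linear":[0,0.15,0],"twist":0},{"grip":1,"linear":[0,0.15,0],"twist":0},{"grip":1,"linear":[0,0.06,0],"twist":0},{"grip":1,"linear":[0,0,0],"twist":0}]'

```text
clock: 1.15
eef_pos: [0.4133, -0.2366, 0.1227]
tool_rot: [0.501, -0.5, 0.499, -0.5]
ft_force: [-0.2, -0.3, 0.4]
grip_width: 0.0001
```

Call:
move_arm --increments '[{"grip":1,"linear":[-0.1,0,0],"twist":0},{"grip":1,"linear":[-0.1,0,0],"twist":0},{"grip":1,"linear":[-0.1,0,0],"twist":0},{"grip":1,"linear":[-0.1,0,0],"twist":0},{"grip":1,"linear":[-0.1,0,0],"twist":0}]'

```text
clock: 1.65
eef_pos: [0.4156, -0.1402, 0.1258]
tool_rot: [0.501, -0.498, 0.504, -0.496]
ft_force: [-0.8, -5.1, -0.1]
grip_width: 0.0001
```

Call:
move_arm --increments '[{"grip":1,"linear":[-0.1,0.03,0],"twist":0},{"grip":1,"linear":[-0.1,0.05,0],"twist":0},{"grip":1,"linear":[-0.1,0.06,0],"twist":0},{"grip":1,"linear":[-0.05,0.05,0],"twist":0},{"grip":1,"linear":[-0.03,0,0],"twist":0}]'

```text
clock: 2.15
eef_pos: [0.4227, -0.073, 0.0931]
tool_rot: [0.504, -0.488, 0.517, -0.491]
ft_force: [-2.1, -13.5, -3.0]
grip_width: 0.0001
```

Call:
move_arm --increments '[{"grip":1,"linear":[-0.03,0.02,-0.02],"twist":0},{"grip":1,"linear":[-0.03,0.02,-0.01],"twist":0},{"grip":1,"linear":[-0.03,0,0],"twist":0},{"grip":1,"linear":[-0.03,0,0],"twist":0},{"grip":1,"linear":[-0.03,0,0],"twist":0}]'

```text
clock: 2.65
eef_pos: [0.4191, -0.0655, 0.0885]
tool_rot: [0.513, -0.476, 0.535, -0.473]
ft_force: [-0.5, -23.5, -2.6]
grip_width: 0.0
```

Run:
```python
from h import *
a,_=shot("side");cv2.imwrite("pics/6.png",cv2.resize(a[140:290,270:420],(600,600),interpolation=cv2.INTER_CUBIC))
o=bot.get_obs();print(o["eef_pos"],o["ft_force"],R.from_quat(o["tool_rot"]).as_matrix().round(3))
```

```text
[ 0.4190083  -0.06507244  0.08864906] [ -4.87499767 -20.33336026   7.75277488] [[-0.026  0.017  1.   ]
 [-0.995 -0.099 -0.025]
 [ 0.099 -0.995  0.02 ]]
```

View pics/6.png

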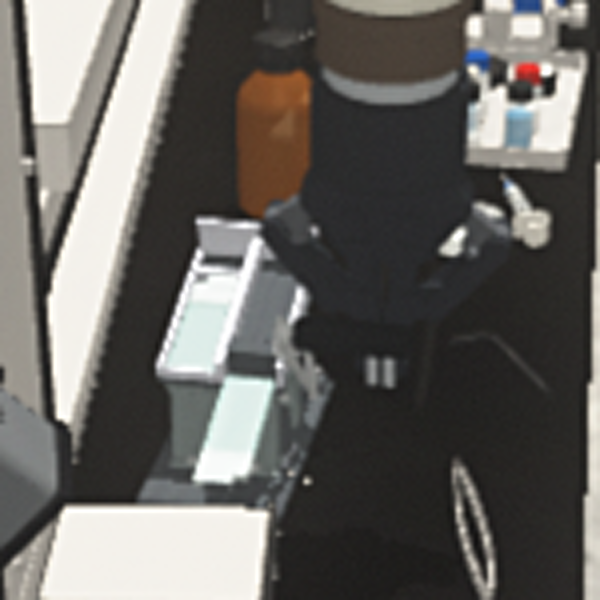

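The slide is out on the tongue with its white frosted end towards the lip (crop px (215,465)). The force is above 9 N, so the lever is at its stop. Now I let it return.

Call:
move_arm --increments '[{"grip":1,"linear":[0.1,0,0],"twist":0},{"grip":1,"linear":[0.12,-0.03,0],"twist":0},{"grip":1,"linear":[0.12,-0.05,0],"twist":0},{"grip":1,"linear":[0.12,-0.05,0],"twist":0},{"grip":1,"linear":[0.12,-0.05,0],"twist":0}]'

```text
clock: 3.2
eef_pos: [0.4145, -0.1848, 0.1406]
tool_rot: [0.517, -0.473, 0.538, -0.469]
ft_force: [0.2, -1.8, -0.6]
grip_width: -0.0004
```

Call:
move_arm --increments '[{"grip":1,"linear":[0.12,0,0],"twist":0},{"grip":1,"linear":[0.12,0,0],"twist":0},{"grip":1,"linear":[0.1,0,0],"twist":0},{"grip":1,"linear":[0,0,0],"twist":0},{"grip":1,"linear":[0,0,0],"twist":0}]'

```text
clock: 3.7
eef_pos: [0.4156, -0.2584, 0.1547]
tool_rot: [0.514, -0.471, 0.542, -0.469]
ft_force: [-0.2, 0.4, -0.4]
grip_width: 0.0003
```

Run:
```python
from h import *
o=bot.get_obs();print(o["eef_pos"],o["ft_force"],R.from_quat(o["tool_rot"]).as_matrix().round(3))
shot("scene")
for q in[(355,276),(345,277),(340,278)]:print(q,px("scene",*q))
```

```text
[ 0.41562937 -0.25844074  0.15470876] [-0.23683609  0.39562237 -0.44718973] [[-0.031  0.024  0.999]
 [-0.993 -0.116 -0.028]
 [ 0.115 -0.993  0.027]]
(355, 276) [ 0.3914 -0.2662  0.2077]
(345, 277) [ 0.4182 -0.1842  0.164 ]
(340, 278) [ 0.4083 -0.1831  0.1639]
```

Call:
move_arm --increments '[{"grip":1,"linear":[0,-0.2,0],"twist":0},{"grip":1,"linear":[0,-0.2,0],"twist":0},{"grip":1,"linear":[-0.2,0,0],"twist":0},{"grip":1,"linear":[-0.25,0,0],"twist":0},{"grip":1,"linear":[-0.25,0,0],"twist":0}]'

```text
clock: 4.25
eef_pos: [0.4183, -0.1061, 0.2213]
tool_rot: [0.512, -0.472, 0.543, -0.469]
ft_force: [0.7, 0.6, 0.5]
grip_width: -0.0001
```

Call:
move_arm --increments '[{"grip":1,"linear":[0,0,0],"twist":0},{"grip":1,"linear":[0,0.15,0],"twist":0},{"grip":1,"linear":[0,0.15,0],"twist":0},{"grip":1,"linear":[0,0.05,0],"twist":0},{"grip":1,"linear":[0,0,0],"twist":0}]'

```text
clock: 4.75
eef_pos: [0.4201, -0.1036, 0.1509]
tool_rot: [0.516, -0.467, 0.537, -0.476]
ft_force: [0.1, -0.8, 0.3]
grip_width: 0.0001
```

Call:
move_arm --increments '[{"grip":1,"linear":[0.1,0.07,0],"twist":0},{"grip":1,"linear":[0.1,0.04,0],"twist":0},{"grip":1,"linear":[0.06,0,0],"twist":0},{"grip":1,"linear":[0.03,0,0],"twist":0},{"grip":1,"linear":[0.03,0,0],"twist":0}]'

```text
clock: 5.25
eef_pos: [0.4213, -0.1598, 0.1372]
tool_rot: [0.51, -0.472, 0.529, -0.487]
ft_force: [3.2, 24.1, -1.5]
grip_width: 0.0001
```

Call:
move_arm --increments '[{"grip":1,"linear":[0.03,0,0],"twist":0},{"grip":1,"linear":[0.03,0,0],"twist":0},{"grip":1,"linear":[0.03,0,0],"twist":0},{"grip":1,"linear":[0.03,0,0],"twist":0},{"grip":1,"linear":[0.03,0,0],"twist":0}]'

```text
clock: 5.75
eef_pos: [0.4212, -0.1577, 0.138]
tool_rot: [-0.495, 0.486, -0.505, 0.513]
ft_force: [1.3, 18.9, -1.1]
grip_width: 0.0
```

Call:
move_arm --increments '[{"grip":1,"linear":[-0.1,0,0],"twist":0},{"grip":1,"linear":[-0.05,-0.2,0],"twist":0},{"grip":0.8,"linear":[-0.1,-0.2,0.1],"twist":0},{"grip":0.4,"linear":[-0.15,0,0.15],"twist":0},{"grip":0.2,"linear":[-0.1,0,0.15],"twist":0}]'

```text
clock: 6.25
eef_pos: [0.496, -0.0545, 0.2294]
tool_rot: [-0.492, 0.489, -0.507, 0.512]
ft_force: [0.9, -0.6, -0.4]
grip_width: 0.0434
```

Call:
move_arm --increments '[{"grip":0.2,"linear":[0,0,0],"twist":0},{"grip":0.2,"linear":[0,0,0],"twist":0},{"grip":0.2,"linear":[0,0,0],"twist":0},{"grip":0.2,"linear":[0,0,0],"twist":0},{"grip":0.2,"linear":[0,0,0],"twist":0}]'

```text
clock: 6.75
eef_pos: [0.4985, -0.0538, 0.2335]
tool_rot: [-0.491, 0.486, -0.508, 0.514]
ft_force: [-0.7, 0.2, -0.1]
grip_width: 0.0681
```

Run:
```python
from h import *
a,_=shot("wrist");cv2.imwrite("pics/7.png",a)
o=bot.get_obs();print(o["eef_pos"],o["grip_width"],R.from_quat(o["tool_rot"]).as_matrix().round(3))
print(proj("wrist",[[.4935,-.05,.0625]]))
```

```text
[ 0.49845554 -0.05387384  0.23349933] 0.06805294915174172 [[ 0.01   0.044  0.999]
 [-1.     0.001  0.01 ]
 [-0.    -0.999  0.044]]
[[301.5 208.8]]
```

View pics/7.png

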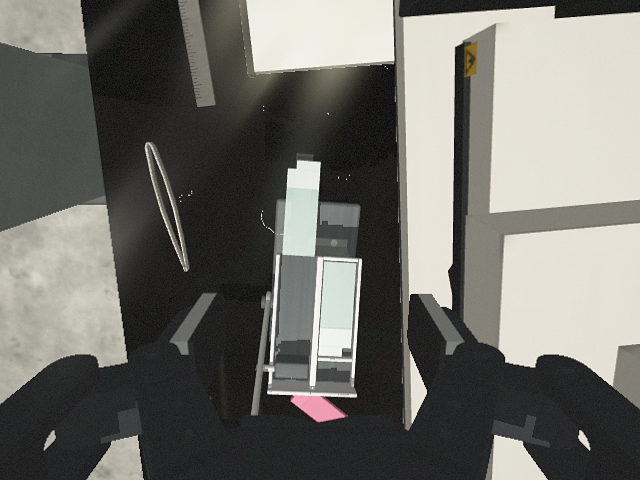

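The slide lies straight on the tongue with its middle at (301,208), 1 px from the predicted outlet. The frosted end with the notch is forward at (304,165), and b is still in its pocket.

Call:
move_arm --increments '[{"grip":0.2,"linear":[0.025,0,-0.065],"twist":0.033},{"grip":0.2,"linear":[0,0.2,0],"twist":0},{"grip":0.2,"linear":[0,0.25,0],"twist":0},{"grip":0.2,"linear":[0,0.2,0],"twist":0},{"grip":0.2,"linear":[0,0,0],"twist":0}]'

```text
clock: 7.3
eef_pos: [0.4913, -0.0619, 0.1022]
tool_rot: [0.471, -0.503, 0.528, -0.497]
ft_force: [-0.9, -0.3, -0.5]
grip_width: 0.0683
```

Call:
move_arm --increments '[{"grip":0.2,"linear":[-0.015,0.12,0],"twist":0},{"grip":0.2,"linear":[0,0.12,0],"twist":0},{"grip":0.2,"linear":[0,0.04,0],"twist":0},{"grip":0.2,"linear":[0,0,0],"twist":0},{"grip":0.2,"linear":[0,0,0],"twist":0}]'

```text
clock: 7.8
eef_pos: [0.498, -0.0609, 0.052]
tool_rot: [0.468, -0.502, 0.53, -0.497]
ft_force: [0.4, 0.3, 0.6]
grip_width: 0.0681
```

Call:
move_arm --increments '[{"grip":0.2,"linear":[-0.01,0.05,-0.022],"twist":0},{"grip":0.2,"linear":[0,0,0],"twist":0},{"grip":0.4,"linear":[0,0,0],"twist":0},{"grip":0.6,"linear":[0,0,0],"twist":0},{"grip":0.7,"linear":[0,0,0],"twist":0}]'

```text
clock: 8.3
eef_pos: [0.4969, -0.0587, 0.0453]
tool_rot: [0.467, -0.5, 0.532, -0.499]
ft_force: [-1.8, 0.9, 0.9]
grip_width: 0.0263
```

Call:
move_arm --increments '[{"grip":0.8,"linear":[0,0,0],"twist":0},{"grip":1,"linear":[0,0,0],"twist":0},{"grip":1,"linear":[0,0,0],"twist":0},{"grip":1,"linear":[0,0,0],"twist":0},{"grip":1,"linear":[0,0,0],"twist":0}]'

```text
clock: 8.8
eef_pos: [0.4965, -0.0587, 0.0455]
tool_rot: [0.467, -0.5, 0.532, -0.499]
ft_force: [-0.1, -0.2, 0.8]
grip_width: 0.0244
```

Call:
move_arm --increments '[{"grip":1,"linear":[0,-0.05,0],"twist":0},{"grip":1,"linear":[0,-0.1,0],"twist":0},{"grip":1,"linear":[0,-0.15,0],"twist":0},{"grip":1,"linear":[0,-0.15,0],"twist":0},{"grip":1,"linear":[0,-0.15,0],"twist":0}]'

```text
clock: 9.3
eef_pos: [0.4852, -0.0581, 0.1662]
tool_rot: [0.469, -0.503, 0.529, -0.497]
ft_force: [0.6, -0.8, -0.2]
grip_width: 0.0247
```

Run:
```python
from h import *
a,_=shot("wrist");b,_=shot("side");
o=bot.get_obs();print(o["eef_pos"],o["grip_width"],R.from_quat(o["tool_rot"]).as_matrix().round(3))
p=proj("side",[o["eef_pos"]])[0].astype(int);print(p)
c=b[max(p[1]-75,0):p[1]+75,p[0]-75:p[0]+75]
cv2.imwrite("pics/8.png",np.hstack([cv2.resize(a,(560,420)),cv2.resize(c,(240,240))[:,:].copy() if 0 else np.vstack([cv2.resize(c,(240,240)),np.zeros((180,240,3),np.uint8)])]))
```

```text
[ 0.48886156 -0.05853049  0.17003975] 0.024251635888775255 [[-0.066  0.064  0.996]
 [-0.998 -0.002 -0.066]
 [-0.002 -0.998  0.064]]
[330 197]
```

View pics/8.png

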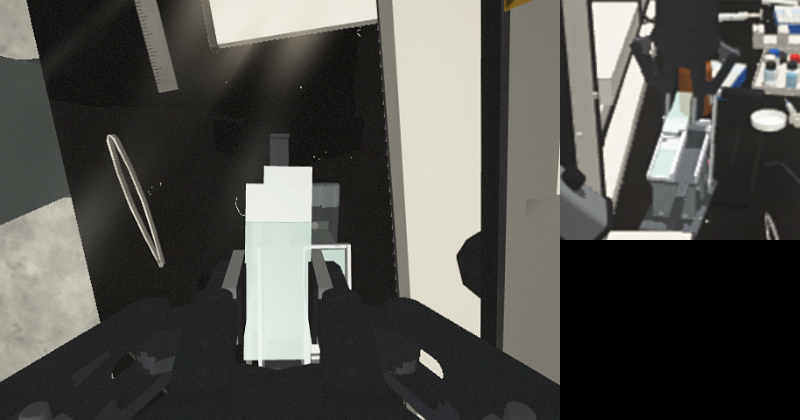

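Call:
move_arm --increments '[{"grip":1,"linear":[-0.15,0,-0.1],"twist":0},{"grip":1,"linear":[-0.2,0,-0.1],"twist":0},{"grip":1,"linear":[-0.2,0,-0.1],"twist":0},{"grip":1,"linear":[-0.15,0,0],"twist":0},{"grip":1,"linear":[0,0,0],"twist":0.07}]'

```text
clock: 9.9
eef_pos: [0.4386, 0.0882, 0.1679]
tool_rot: [0.424, -0.534, 0.567, -0.462]
ft_force: [-1.0, -0.1, -0.6]
grip_width: 0.0248
```

Call:
move_arm --increments '[{"grip":1,"linear":[0,0,0],"twist":0.07},{"grip":1,"linear":[0,0,0],"twist":0.07},{"grip":1,"linear":[0,0,0],"twist":0.07},{"grip":1,"linear":[0,0,0],"twist":0.07},{"grip":1,"linear":[0,0,0],"twist":0.07}]'

```text
clock: 10.4
eef_pos: [0.4366, 0.0903, 0.1667]
tool_rot: [0.197, -0.663, 0.68, -0.242]
ft_force: [-0.4, -0.3, 0.2]
grip_width: 0.0242
```

Run:
```python
from h import *
s=np.load("side.npz");vv,uu=np.mgrid[215:410,205:295]
k=s["d"][215:410,205:295].ravel();r=cv2.undistortPoints(np.stack([uu.ravel(),vv.ravel()],1).astype(float).reshape(-1,1,2),s["K"],s["D"]).reshape(-1,2)
P=(np.c_[r,np.ones(len(r))]*k[:,None])@s["T"][:3,:3].T+s["T"][:3,3]
ok=(k>0)&(P[:,0]>.45)&(P[:,0]<.7)&(P[:,1]>.22)&(P[:,1]<.37);P=P[ok]
f=P[(P[:,2]>.006)&(P[:,2]<.016)];print("foot",len(f),cv2.minAreaRect(f[:,:2].astype(np.float32)*1000))
h=P[(P[:,2]>.2)];h=h[h[:,0]<.56];print("head",len(h),h.min(0),h.max(0))
# head plane normals via local clustering
c=h.mean(0);
d=s["d"].copy();X=np.full(d.shape+(3,),np.nan)
uv=np.stack(np.meshgrid(np.arange(640),np.arange(480)),-1).reshape(-1,1,2).astype(float)
rr=cv2.undistortPoints(uv,s["K"],s["D"]).reshape(480,640,2)
X=(np.dstack([rr,np.ones((480,640))])*d[...,None])@s["T"][:3,:3].T+s["T"][:3,3]
for q in[(250,252),(258,240),(275,250),(262,262),(280,262),(268,237)]:
    w=X[q[1]-3:q[1]+4,q[0]-3:q[0]+4].reshape(-1,3);print(q,w.mean(0).round(3),np.linalg.svd(w-w.mean(0))[2][2].round(2),np.linalg.svd(w-w.mean(0))[1].round(4))
a,_=shot("wrist");b,_=shot("side");cv2.imwrite("pics/9.png",np.hstack([cv2.resize(a,(400,300)),cv2.resize(b[150:420,200:560-0],(400,300))]))
o=bot.get_obs();print(o["eef_pos"],o["grip_width"],R.from_quat(o["tool_rot"]).as_matrix().round(3))
```

```text
foot 1841 ((577.6810302734375, 297.9192199707031), (115.10444641113281, 84.26142120361328), 14.306877136230469)
head 1943 [0.48834348 0.25585476 0.21300122] [0.55998783 0.31917721 0.28875813]
(250, 252) [0.535 0.314 0.264] [ 0.27 -0.95  0.12] [0.0228 0.0182 0.0066]
(258, 240) [0.526 0.302 0.276] [ 0.69  0.05 -0.72] [0.0347 0.0184 0.0068]
(275, 250) [0.508 0.29  0.255] [ 0.69  0.19 -0.7 ] [0.0501 0.0189 0.0032]
(262, 262) [0.521 0.311 0.247] [ 0.25 -0.96  0.15] [0.0239 0.0185 0.0064]
(280, 262) [0.498 0.303 0.244] [-0.65  0.71  0.29] [0.0207 0.0188 0.009 ]
(268, 237) [0.521 0.275 0.265] [-0.96 -0.28  0.06] [0.3028 0.0191 0.0146]
[0.43660553 0.09024926 0.16667355] 0.024021901406872315 [[-0.801  0.068  0.594]
 [-0.596 -0.003 -0.803]
 [-0.053 -0.998  0.043]]
```

View pics/9.png

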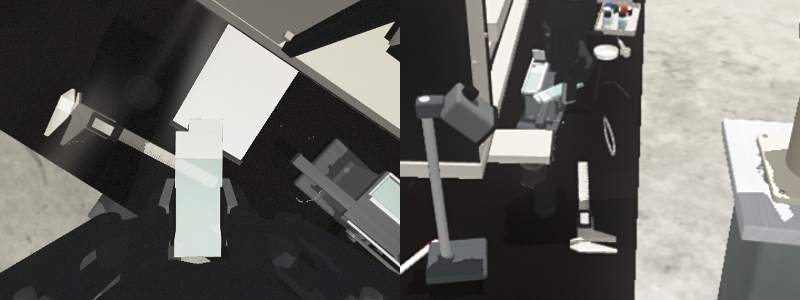

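Run:
```python
from h import *
s=np.load("side.npz");d=s["d"]
uv=np.stack(np.meshgrid(np.arange(640),np.arange(480)),-1).reshape(-1,1,2).astype(float)
rr=cv2.undistortPoints(uv,s["K"],s["D"]).reshape(480,640,2)
X=((np.dstack([rr,np.ones((480,640))])*d[...,None])@s["T"][:3,:3].T+s["T"][:3,3])[215:410,205:300].reshape(-1,3)
a=np.radians(14.5);S=X[:,0]*np.cos(a)+X[:,1]*np.sin(a);T=-X[:,0]*np.sin(a)+X[:,1]*np.cos(a);Z=X[:,2]
m=(T>.1)&(T<.2)&(S>.5)&(S<.68)
for lo,hi in((.2,.3),):
    h=m&(Z>lo)&(Z<hi);print(np.percentile(T[h],[1,10,50,90,99]).round(3))
    t=np.percentile(T[h],97)
    f=h&(T>t-.008)&(T<t+.006);print(f.sum(),cv2.minAreaRect(np.c_[S[f],Z[f]].astype(np.float32)*1000))
    print("hist S by Z:");
    for z in np.arange(.205,.295,.01):
        g=f&(abs(Z-z)<.004); print(round(z,3),(S[g].min().round(3),S[g].max().round(3)) if g.sum() else None)
g=m&(Z>.03)&(Z<.19);print("post S",np.percentile(S[g],[5,50,95]),"T",np.percentile(T[g],[5,50,95]))
g=m&(Z>.007)&(Z<.014);print("foot S",np.percentile(S[g],[1,99]),"T",np.percentile(T[g],[1,99]))
```

```text
[0.122 0.142 0.158 0.171 0.173]
1149 ((582.3177490234375, 250.3277130126953), (62.75775909423828, 38.47621154785156), 46.35338592529297)
hist S by Z:
0.205 None
0.215 (np.float64(0.571), np.float64(0.578))
0.225 (np.float64(0.562), np.float64(0.585))
0.235 (np.float64(0.549), np.float64(0.595))
0.245 (np.float64(0.549), np.float64(0.606))
0.255 (np.float64(0.56), np.float64(0.614))
0.265 (np.float64(0.57), np.float64(0.614))
0.275 (np.float64(0.581), np.float64(0.604))
0.285 (np.float64(0.592), np.float64(0.594))
post S [0.62779134 0.63332798 0.64009536] T [0.14799631 0.15214741 0.15457748]
foot S [0.57761958 0.67414296] T [0.11058272 0.185269  ]
```

Call:
move_arm --increments '[{"grip":1,"linear":[0,0,0],"twist":0.07},{"grip":1,"linear":[0,0,0],"twist":0.07},{"grip":1,"linear":[0,0,0],"twist":0.05},{"grip":1,"linear":[0,0,0],"twist":0},{"grip":1,"linear":[0,0,0],"twist":0}]'

```text
clock: 11.0
eef_pos: [0.4359, 0.09, 0.1659]
tool_rot: [0.069, -0.696, 0.705, -0.116]
ft_force: [0.4, -0.2, -0.6]
grip_width: 0.0243
```

Call:
move_arm --increments '[{"grip":1,"linear":[0.09,0,0],"twist":0},{"grip":1,"linear":[0,0.15,0],"twist":0},{"grip":1,"linear":[0,0.15,0],"twist":0},{"grip":1,"linear":[0,0.08,0],"twist":0},{"grip":1,"linear":[0,0,0],"twist":0}]'

```text
clock: 11.5
eef_pos: [0.425, 0.0853, 0.0882]
tool_rot: [0.073, -0.696, 0.704, -0.123]
ft_force: [-0.4, -0.1, 0.7]
grip_width: 0.0239
```

Call:
move_arm --increments '[{"grip":1,"linear":[0.01,0.03,0],"twist":0},{"grip":1,"linear":[0,0.03,0],"twist":0},{"grip":1,"linear":[0,0.02,0],"twist":0},{"grip":1,"linear":[0,0.02,0],"twist":0},{"grip":1,"linear":[0,0,0],"twist":0}]'

```text
clock: 12.0
eef_pos: [0.4265, 0.0851, 0.0691]
tool_rot: [0.073, -0.695, 0.704, -0.126]
ft_force: [-0.5, -0.4, -2.1]
grip_width: 0.0241
```

```bash
cat >> h.py <<'E'
def slide_tilt():
    """fit plane to the held slide's frosted area as the wrist camera sees it"""
    shot("wrist");out=[]
    P=np.array([px("wrist",u,v) for v in range(205,290,6) for u in range(298,344,6)])
    P=P[np.isfinite(P).all(1)];P=P[abs(P[:,2]-np.median(P[:,2]))<.02];c=P.mean(0)
    n=np.linalg.svd(P-c)[2][2];n*=np.sign(n[2]);o=bot.get_obs();M=R.from_quat(o["tool_rot"]).as_matrix();f=-M[:,0]
    print("pts",len(P),"centre",c.round(4),"normal",n.round(3),"tilt deg",np.degrees(np.arccos(n[2])).round(1),"nose-down deg",np.degrees(np.arctan2(n@[f[0],f[1],0],n[2])).round(1))
    print(o["eef_pos"].round(4),o["ft_force"].round(1),M.round(3).tolist())
E
python3 - <<'E'
from h import *
slide_tilt()
print(px("wrist",320,130),px("wrist",320,210),px("wrist",320,240),px("wrist",320,300))
b,_=shot("side");o=bot.get_obs();p=proj("side",[o["eef_pos"]])[0].astype(int)
a=np.load("wrist.npz")["im"]
cv2.imwrite("pics/10.png",np.hstack([cv2.resize(a,(400,300)),cv2.resize(b[p[1]-50:p[1]+40,p[0]-80:p[0]+40],(400,300),interpolation=cv2.INTER_CUBIC)]))
E
```

```text
pts 120 centre [0.4527 0.0906 0.0831] normal [0.198 0.027 0.98 ] tilt deg 11.5 nose-down deg 11.4
[0.4267 0.0851 0.0694] [ 0.5  0.7 -0.3] [[-0.957, 0.077, 0.278], [-0.279, -0.001, -0.96], [-0.073, -0.997, 0.022]]
[0.4904 0.1011 0.0786] [0.4647 0.0937 0.0802] [0.455  0.0909 0.0824] [0.4355 0.0854 0.0863]
```

View pics/10.png

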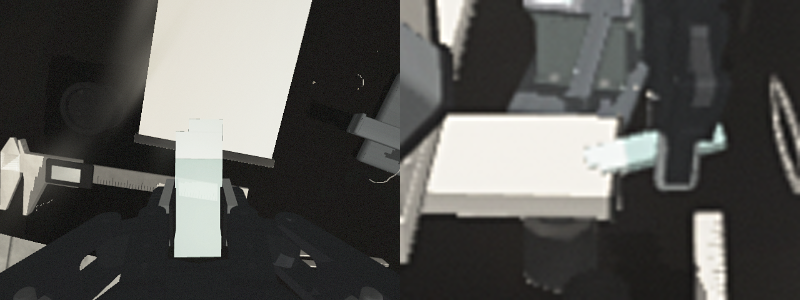

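The slide is over the plate's edge and about 11° nose down, just touching. I'll press on.

Call:
move_arm --increments '[{"grip":1,"linear":[0,0.02,0],"twist":0},{"grip":1,"linear":[0,0.02,0],"twist":0},{"grip":1,"linear":[0,0.02,0],"twist":0},{"grip":1,"linear":[0,0.02,0],"twist":0},{"grip":1,"linear":[0,0,0],"twist":0}]'

```text
clock: 12.6
eef_pos: [0.4287, 0.0853, 0.0528]
tool_rot: [0.072, -0.695, 0.704, -0.127]
ft_force: [0.1, 0.5, -0.6]
grip_width: 0.0245
```

```bash
python3 -c "
from h import *
slide_tilt()"
```

```text
pts 120 centre [0.4564 0.0915 0.0759] normal [-0.393 -0.05   0.918] tilt deg 23.4 nose-down deg -23.1
[0.4288 0.0853 0.053 ] [ 1.  -0.1 -0.5] [[-0.957, 0.079, 0.278], [-0.279, -0.001, -0.96], [-0.075, -0.997, 0.023]]
```

The slide pivots easily in the pads and is now about 23° nose up. I'll bring it back by pressing its tail on the plate's far edge, with the slide yawed to +y.

Call:
move_arm --increments '[{"grip":1,"linear":[0,-0.15,0],"twist":0},{"grip":1,"linear":[0,-0.2,0],"twist":0},{"grip":1,"linear":[0,-0.05,0],"twist":-0.065},{"grip":1,"linear":[0,0,0],"twist":-0.07},{"grip":1,"linear":[0,0,0],"twist":-0.07}]'

```text
clock: 13.15
eef_pos: [0.4219, 0.0853, 0.1357]
tool_rot: [0.219, -0.653, 0.673, -0.27]
ft_force: [0.7, -0.2, -0.3]
grip_width: 0.0242
```

Call:
move_arm --increments '[{"grip":1,"linear":[0,0,0],"twist":-0.07},{"grip":1,"linear":[0,0,0],"twist":-0.07},{"grip":1,"linear":[0,0,0],"twist":-0.07},{"grip":1,"linear":[0,0,0],"twist":-0.07},{"grip":1,"linear":[0,0,0],"twist":-0.07}]'

```text
clock: 13.65
eef_pos: [0.4224, 0.0854, 0.1369]
tool_rot: [0.444, -0.513, 0.55, -0.486]
ft_force: [-0.4, 0.2, 0.2]
grip_width: 0.0244
```

Call:
move_arm --increments '[{"grip":1,"linear":[0,0,0],"twist":-0.065},{"grip":1,"linear":[0,0,0],"twist":0},{"grip":1,"linear":[0,0,0],"twist":0},{"grip":1,"linear":[0,0,0],"twist":0},{"grip":1,"linear":[0,0,0],"twist":0}]'

```text
clock: 14.15
eef_pos: [0.4224, 0.0853, 0.1372]
tool_rot: [0.479, -0.48, 0.52, -0.519]
ft_force: [-0.6, 0.7, -0.4]
grip_width: 0.0243
```

```bash
python3 -c "
from h import *
slide_tilt()"
```

```text
pts 119 centre [0.4221 0.112  0.1491] normal [-0.019  0.263  0.965] tilt deg 15.3 nose-down deg 15.2
[0.4224 0.0854 0.1372] [ 0.6 -0.3  0.2] [[-0.003, 0.08, 0.997], [-1.0, -0.0, -0.003], [0.0, -0.997, 0.08]]
```

Run:
```python
from h import *
for n in("scene","side"):
  shot(n)
  for x in(.55,.57,.59,.61,.64):
    for z in(0.,.06):
      q=proj(n,[[x,-.03,z]])[0]
      if 0<q[0]<640 and 0<q[1]<480:print(n,x,z,q,px(n,*q))
```

```text
scene 0.55 0.0 [362.1 302.7] [ 0.4698 -0.1617  0.0854]
scene 0.55 0.06 [362.5 279.5] [ 0.4612 -0.1757  0.1449]
scene 0.57 0.0 [369.5 300.7] [ 0.4716 -0.186   0.1012]
scene 0.57 0.06 [370.  277.6] [ 0.6369  0.076  -0.0017]
scene 0.59 0.0 [376.7 298.7] [ 0.4868 -0.1878  0.1025]
scene 0.59 0.06 [377.4 275.8] [ 0.659   0.0757 -0.0017]
scene 0.61 0.0 [383.9 296.8] [ 0.5033 -0.188   0.1025]
scene 0.61 0.06 [384.7 273.9] [ 0.5742 -0.083   0.091 ]
scene 0.64 0.0 [394.4 293.9] [ 0.5276 -0.1886  0.1029]
scene 0.64 0.06 [395.5 271.3] [ 0.5859 -0.1066  0.1045]
side 0.55 0.0 [301.1 274.5] [0.5226 0.0842 0.0777]
side 0.55 0.06 [299.8 250.2] [ 0.5742 -0.1307 -0.0019]
side 0.57 0.0 [291.9 273.8] [0.5403 0.0832 0.077 ]
side 0.57 0.06 [290.4 249.6] [ 0.5958 -0.129  -0.0009]
side 0.59 0.0 [282.7 273.1] [0.5538 0.0978 0.087 ]
side 0.59 0.06 [281. 249.] [0.5042 0.2724 0.2461]
side 0.61 0.0 [273.6 272.4] [0.507  0.3071 0.2296]
side 0.61 0.06 [271.6 248.3] [0.5109 0.2944 0.2597]
side 0.64 0.0 [260.1 271.4] [0.5245 0.3112 0.2324]
side 0.64 0.06 [257.7 247.4] [0.5243 0.3121 0.2706]
```

Call:
move_arm --increments '[{"grip":1,"linear":[0.2,0,0.1],"twist":0},{"grip":1,"linear":[0.2,0,0.2],"twist":0},{"grip":1,"linear":[0.15,0,0.2],"twist":0},{"grip":1,"linear":[0.05,0,0.1],"twist":0},{"grip":1,"linear":[0,0,0],"twist":0}]'

```text
clock: 14.8
eef_pos: [0.5432, -0.0344, 0.1464]
tool_rot: [-0.48, 0.479, -0.519, 0.521]
ft_force: [0.1, -0.5, 0.5]
grip_width: 0.0241
```

Call:
move_arm --increments '[{"grip":1,"linear":[0,0.1,-0.07],"twist":0},{"grip":1,"linear":[0,0.15,0],"twist":0},{"grip":1,"linear":[0,0.12,0],"twist":0},{"grip":1,"linear":[0,0.06,0],"twist":0},{"grip":1,"linear":[0,0,0],"twist":0}]'

```text
clock: 15.3
eef_pos: [0.5324, -0.0325, 0.0567]
tool_rot: [-0.48, 0.48, -0.518, 0.52]
ft_force: [0.1, -0.3, -0.1]
grip_width: 0.0243
```

Call:
move_arm --increments '[{"grip":1,"linear":[0,0.05,0.01],"twist":0},{"grip":1,"linear":[0,0.02,0],"twist":0},{"grip":1,"linear":[0,0,-0.03],"twist":0},{"grip":1,"linear":[0,0,-0.03],"twist":0},{"grip":1,"linear":[0,0,-0.03],"twist":0}]'

```text
clock: 15.8
eef_pos: [0.5274, -0.0314, 0.0457]
tool_rot: [-0.475, 0.474, -0.523, 0.526]
ft_force: [9.6, 0.4, -1.0]
grip_width: 0.024
```

```bash
python3 -c "
from h import *
slide_tilt()"
```

```text
pts 119 centre [ 0.5267 -0.0048  0.0577] normal [-0.043  0.259  0.965] tilt deg 15.2 nose-down deg 15.0
[ 0.5273 -0.0314  0.0462] [ 9.2 -0.1 -1.1] [[0.004, 0.102, 0.995], [-1.0, 0.002, 0.004], [-0.002, -0.995, 0.102]]
```

Contact works and the tool tilts as intended. I'll keep pressing in steps.

Call:
move_arm --increments '[{"grip":1,"linear":[0,0.01,-0.04],"twist":0},{"grip":1,"linear":[0,0,-0.04],"twist":0},{"grip":1,"linear":[0,0,-0.04],"twist":0},{"grip":1,"linear":[0,0,-0.04],"twist":0},{"grip":1,"linear":[0,0,-0.04],"twist":0}]'

```text
clock: 16.35
eef_pos: [0.52, -0.0321, 0.0555]
tool_rot: [-0.456, 0.454, -0.54, 0.543]
ft_force: [15.2, -0.5, -6.0]
grip_width: 0.0238
```

```bash
python3 -c "
from h import *
slide_tilt()"
```

```text
pts 119 centre [ 0.5184 -0.0055  0.0674] normal [-0.108  0.257  0.96 ] tilt deg 16.2 nose-down deg 15.0
[ 0.5199 -0.0321  0.0558] [14.7 -0.8 -5.1] [[0.006, 0.173, 0.985], [-1.0, 0.002, 0.006], [-0.001, -0.985, 0.173]]
```

Call:
move_arm --increments '[{"grip":1,"linear":[0,0.06,0.04],"twist":0},{"grip":1,"linear":[0,0.04,0],"twist":0},{"grip":1,"linear":[0,0.01,-0.05],"twist":0},{"grip":1,"linear":[0,0.01,-0.04],"twist":0},{"grip":1,"linear":[0,0.01,-0.04],"twist":0}]'

```text
clock: 16.9
eef_pos: [0.531, -0.0321, 0.0401]
tool_rot: [-0.441, 0.439, -0.551, 0.556]
ft_force: [11.2, 0.4, 4.9]
grip_width: 0.0237
```

```bash
python3 -c "
from h import *
slide_tilt()"
```

```text
pts 119 centre [ 0.5287 -0.0056  0.0519] normal [-0.155  0.261  0.953] tilt deg 17.7 nose-down deg 15.4
[ 0.531  -0.0322  0.0402] [13.4  1.7  2.7] [[0.007, 0.226, 0.974], [-1.0, 0.002, 0.007], [-0.001, -0.974, 0.226]]
```

Call:
move_arm --increments '[{"grip":1,"linear":[0,0,0.06],"twist":0},{"grip":1,"linear":[0,-0.12,0.02],"twist":0},{"grip":1,"linear":[0,-0.2,0],"twist":0},{"grip":1,"linear":[-0.1,-0.2,0],"twist":0},{"grip":1,"linear":[-0.15,-0.1,0],"twist":0}]'

```text
clock: 17.45
eef_pos: [0.5089, 0.016, 0.1613]
tool_rot: [-0.445, 0.445, -0.549, 0.55]
ft_force: [1.3, -0.3, -0.4]
grip_width: 0.024
```

Call:
move_arm --increments '[{"grip":1,"linear":[-0.2,0,0],"twist":0},{"grip":1,"linear":[-0.1,0,0],"twist":0.06},{"grip":1,"linear":[0,0,0],"twist":0.07},{"grip":1,"linear":[0,0,0],"twist":0.07},{"grip":1,"linear":[0,0,0],"twist":0.07}]'

```text
clock: 17.95
eef_pos: [0.5008, 0.0799, 0.161]
tool_rot: [0.279, -0.58, 0.649, -0.405]
ft_force: [1.0, -0.6, 0.5]
grip_width: 0.024
```

Call:
move_arm --increments '[{"grip":1,"linear":[0,0,0],"twist":0.07},{"grip":1,"linear":[0,0,0],"twist":0.07},{"grip":1,"linear":[0,0,0],"twist":0.07},{"grip":1,"linear":[0,0,0],"twist":0.07},{"grip":1,"linear":[0,0,0],"twist":0.07}]'

```text
clock: 18.45
eef_pos: [0.4893, 0.0778, 0.1538]
tool_rot: [0.037, -0.687, 0.707, -0.164]
ft_force: [0.1, -0.0, -0.1]
grip_width: 0.0243
```

```bash
python3 -c "
from h import *
slide_tilt()"
```

```text
pts 119 centre [0.5137 0.0834 0.1705] normal [0.088 0.026 0.996] tilt deg 5.3 nose-down deg 5.2
[0.4889 0.0778 0.1536] [-0.6  0.1 -0.5] [[-0.945, 0.181, 0.274], [-0.279, -0.003, -0.96], [-0.173, -0.983, 0.054]]
```

Call:
move_arm --increments '[{"grip":1,"linear":[0.04,-0.02,-0.1],"twist":0},{"grip":1,"linear":[0.04,-0.02,-0.2],"twist":0},{"grip":1,"linear":[0,0,-0.2],"twist":0},{"grip":1,"linear":[0,0,-0.2],"twist":0},{"grip":1,"linear":[0,0,-0.1],"twist":0}]'

```text
clock: 19.0
eef_pos: [0.4387, 0.1658, 0.1469]
tool_rot: [-0.074, 0.697, -0.688, 0.188]
ft_force: [0.7, 1.0, -0.6]
grip_width: 0.024
```

Call:
move_arm --increments '[{"grip":1,"linear":[0,0,-0.08],"twist":0},{"grip":1,"linear":[0,0,0],"twist":0},{"grip":1,"linear":[0,0,0],"twist":0},{"grip":1,"linear":[0,0,0],"twist":0},{"grip":1,"linear":[0,0,0],"twist":0}]'

```text
clock: 19.5
eef_pos: [0.4357, 0.1717, 0.1456]
tool_rot: [-0.079, 0.698, -0.686, 0.191]
ft_force: [0.6, -0.0, 0.2]
grip_width: 0.0243
```

Run:
```python
from h import *
slide_tilt()
print([ (v,px("wrist",325,v).tolist()) for v in range(170,212,4)])
a=np.load("wrist.npz")["im"];b,_=shot("side")
cv2.imwrite("pics/11.png",np.hstack([cv2.resize(a,(400,300)),cv2.resize(b[200:410,190:470],(400,300),interpolation=cv2.INTER_CUBIC)]))
```

```text
pts 119 centre [0.4597 0.1793 0.1618] normal [ 0.118 -0.002  0.993] tilt deg 6.8 nose-down deg 6.2
[0.4356 0.1717 0.1456] [ 1.2  0.5 -0.8] [[-0.914, 0.152, 0.376], [-0.373, 0.047, -0.927], [-0.159, -0.987, 0.013]]
[(170, [0.4954, 0.1857, -0.0006]), (174, [0.4927, 0.1847, 0.0001]), (178, [0.49, 0.1835, -0.0001]), (182, [0.4873, 0.1824, 0.0001]), (186, [0.4845, 0.1813, 0.0004]), (190, [0.4818, 0.1802, 0.0007]), (194, [0.4773, 0.1842, 0.16]), (198, [0.476, 0.1837, 0.1602]), (202, [0.4748, 0.1832, 0.1605]), (206, [0.4735, 0.1827, 0.1601]), (210, [0.4722, 0.1822, 0.1607])]
```

View pics/11.png

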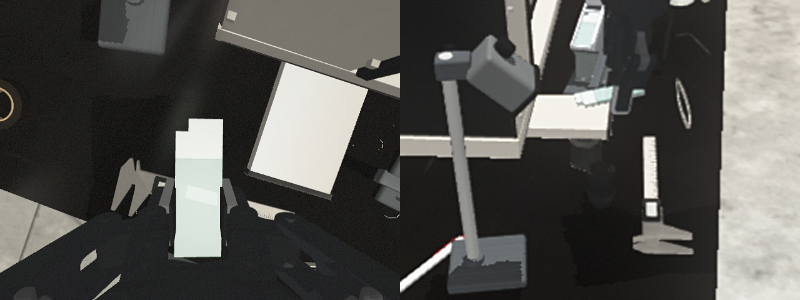

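Call:
move_arm --increments '[{"grip":1,"linear":[0,0,0],"twist":0.06},{"grip":1,"linear":[-0.01,0,-0.04],"twist":0},{"grip":1,"linear":[-0.01,0,-0.05],"twist":0},{"grip":1,"linear":[0,0,-0.05],"twist":0},{"grip":1,"linear":[0,0,-0.05],"twist":0}]'

```text
clock: 20.1
eef_pos: [0.4436, 0.1617, 0.1478]
tool_rot: [-0.062, 0.718, -0.673, 0.169]
ft_force: [0.7, 0.1, -0.9]
grip_width: 0.0238
```

Call:
move_arm --increments '[{"grip":1,"linear":[0,0,-0.05],"twist":0},{"grip":1,"linear":[0,0,-0.05],"twist":0},{"grip":1,"linear":[0,0,-0.05],"twist":0},{"grip":1,"linear":[0,0,-0.05],"twist":0},{"grip":1,"linear":[0,0,0],"twist":0}]'

```text
clock: 20.6
eef_pos: [0.436, 0.1816, 0.1497]
tool_rot: [-0.076, 0.722, -0.664, 0.18]
ft_force: [-0.4, -0.1, -0.5]
grip_width: 0.0243
```

```bash
cat > fin.py <<'E'
from h import *
slide_tilt()
P=np.array([px("wrist",325,v) for v in range(170,290,2)]);on=P[abs(P[:,2]-np.median(P[25:,2]))<.02]
o=bot.get_obs();f=-R.from_quat(o["tool_rot"]).as_matrix()[:,0];n=np.linalg.svd(on-on.mean(0))[2][0];n*=np.sign(n@f)
print("tip",on[0],"label",(on[0]-.012*n).round(4),"yaw",np.degrees(np.arctan2(f[1],f[0])).round(1))
E
python3 fin.py
```

```text
pts 119 centre [0.4605 0.1878 0.1658] normal [ 0.134 -0.064  0.989] tilt deg 8.6 nose-down deg 5.9
[0.4361 0.1814 0.1496] [-0.2  0.2  0.1] [[-0.924, 0.13, 0.361], [-0.349, 0.106, -0.931], [-0.16, -0.986, -0.053]]
tip [0.4788 0.1929 0.1636] label [0.4677 0.1885 0.1649] yaw 20.7
```

```bash
python3 -c "
from h import *
o=bot.get_obs();print(np.round(o['joint_pos'],3))"
```

```text
[ 0.36   0.123 -0.379  0.908  0.053  3.141]
```

Joint 6 has hit its limit of 3.14, which explains the drift and the shortfall. I'll turn the other way round instead, which ends at about -2.84, and renew the tilt at the tongue first.

Call:
move_arm --increments '[{"grip":1,"linear":[0,0,0.1],"twist":-0.065},{"grip":1,"linear":[0,0,0.15],"twist":-0.07},{"grip":1,"linear":[0,0,0],"twist":-0.07},{"grip":1,"linear":[0,0,0],"twist":-0.07},{"grip":1,"linear":[0,0,0],"twist":-0.07}]'

```text
clock: 21.15
eef_pos: [0.4589, 0.1346, 0.1477]
tool_rot: [-0.304, 0.612, -0.596, 0.422]
ft_force: [0.2, -0.1, -0.8]
grip_width: 0.0238
```

Call:
move_arm --increments '[{"grip":1,"linear":[0,0,0],"twist":-0.07},{"grip":1,"linear":[0,0,0],"twist":-0.07},{"grip":1,"linear":[0,0,0],"twist":-0.07},{"grip":1,"linear":[0,0,0],"twist":-0.06},{"grip":1,"linear":[0,0,0],"twist":0}]'

```text
clock: 21.65
eef_pos: [0.4591, 0.1332, 0.1475]
tool_rot: [-0.457, 0.471, -0.489, 0.575]
ft_force: [0.1, 0.3, -0.8]
grip_width: 0.0239
```

```bash
python3 -c "
from h import *
o=bot.get_obs();M=R.from_quat(o['tool_rot']).as_matrix();print(o['eef_pos'].round(4),M.round(3).tolist(),np.round(o['joint_pos'],2))
d=np.array([.538,-.032,.15])-o['eef_pos'];print((M.T@d/.2).round(3))"
```

```text
[0.4591 0.1332 0.1475] [[0.079, 0.131, 0.988], [-0.992, 0.104, 0.065], [-0.095, -0.986, 0.138]] [ 0.24  0.14 -0.36  0.91  0.07  1.74]
[ 0.85  -0.047  0.337]
```

Call:
move_arm --increments '[{"grip":1,"linear":[0.15,0,0.07],"twist":0.03},{"grip":1,"linear":[0.2,0,0.1],"twist":0},{"grip":1,"linear":[0.2,0,0.1],"twist":0},{"grip":1,"linear":[0.2,0,0.06],"twist":0},{"grip":1,"linear":[0.08,0,0],"twist":0}]'

```text
clock: 22.15
eef_pos: [0.5323, -0.0338, 0.1397]
tool_rot: [-0.439, 0.49, -0.504, 0.559]
ft_force: [0.7, 0.0, 0.1]
grip_width: 0.0237
```

```bash
cat > to.py <<'E'
import sys
from h import *
o=bot.get_obs();M=R.from_quat(o['tool_rot']).as_matrix();print(o['clock'],o['eef_pos'].round(4),o['ft_force'].round(1),M.round(3).tolist(),np.round(o['joint_pos'],2))
d=np.array([float(x) for x in sys.argv[1:4]])-o['eef_pos'];print((M.T@d/.2).round(3))
E
python3 to.py .540 -.032 .044
```

```text
22.15 [ 0.5323 -0.0338  0.1397] [0.7 0.  0.1] [[0.011, 0.134, 0.991], [-0.994, 0.106, -0.003], [-0.105, -0.985, 0.134]] [-0.13  0.28 -0.21  0.96  0.12  1.44]
[ 0.042  0.478 -0.026]
```

Call:
move_arm --increments '[{"grip":1,"linear":[0.04,0.1,-0.01],"twist":0},{"grip":1,"linear":[0,0.15,0],"twist":0},{"grip":1,"linear":[0,0.15,0],"twist":0},{"grip":1,"linear":[0,0.08,0],"twist":0},{"grip":1,"linear":[0,0.02,-0.02],"twist":0}]'

```text
clock: 22.65
eef_pos: [0.5441, -0.0375, 0.0379]
tool_rot: [-0.432, 0.494, -0.512, 0.554]
ft_force: [-0.4, 1.3, -0.1]
grip_width: 0.0242
```

Call:
move_arm --increments '[{"grip":1,"linear":[0,0.01,-0.04],"twist":0},{"grip":1,"linear":[0,0.01,-0.04],"twist":0},{"grip":1,"linear":[0,0.01,-0.04],"twist":0},{"grip":1,"linear":[0,0.01,-0.04],"twist":0},{"grip":1,"linear":[0,0.01,-0.04],"twist":0}]'

```text
clock: 23.15
eef_pos: [0.5316, -0.037, 0.0348]
tool_rot: [-0.417, 0.478, -0.525, 0.567]
ft_force: [13.6, 1.5, -5.6]
grip_width: 0.0238
```

```bash
python3 to.py .540 -.032 .044
```

```text
23.15 [ 0.5316 -0.037   0.0348] [13.6  1.5 -5.6] [[-0.009, 0.197, 0.98], [-0.995, 0.1, -0.029], [-0.104, -0.975, 0.195]] [-0.14  0.36 -0.42  0.6   0.13  1.46]
[-0.03  -0.034  0.049]
```

Call:
move_arm --increments '[{"grip":1,"linear":[0,0,-0.04],"twist":0},{"grip":1,"linear":[0,0,-0.04],"twist":0},{"grip":1,"linear":[0,0,-0.04],"twist":0},{"grip":1,"linear":[0,0,-0.04],"twist":0},{"grip":1,"linear":[0,0,-0.04],"twist":0}]'

```text
clock: 23.65
eef_pos: [0.53, -0.0385, 0.0478]
tool_rot: [-0.396, 0.452, -0.543, 0.586]
ft_force: [11.9, 0.4, -5.5]
grip_width: 0.024
```

```bash
python3 to.py .540 -.032 .044
```

```text
23.65 [ 0.53   -0.0385  0.0478] [11.9  0.4 -5.5] [[0.0, 0.278, 0.961], [-0.995, 0.095, -0.027], [-0.099, -0.956, 0.276]] [-0.15  0.3  -0.5   0.5   0.14  1.45]
[-0.03   0.035  0.042]
```

Call:
move_arm --increments '[{"grip":1,"linear":[0,0,0.06],"twist":0},{"grip":1,"linear":[0,-0.12,0.03],"twist":0},{"grip":1,"linear":[0,-0.2,0],"twist":0},{"grip":1,"linear":[-0.1,-0.2,0],"twist":0},{"grip":1,"linear":[-0.15,-0.1,0],"twist":0}]'

```text
clock: 24.15
eef_pos: [0.5104, -0.0025, 0.183]
tool_rot: [-0.393, 0.453, -0.547, 0.584]
ft_force: [1.2, 0.6, -0.1]
grip_width: 0.0243
```

Call:
move_arm --increments '[{"grip":1,"linear":[-0.2,0,-0.1],"twist":0},{"grip":1,"linear":[-0.2,0,-0.1],"twist":0},{"grip":1,"linear":[-0.1,0,-0.1],"twist":0},{"grip":1,"linear":[0,0,0],"twist":-0.07},{"grip":1,"linear":[0,0,0],"twist":-0.07}]'

```text
clock: 24.65
eef_pos: [0.4527, 0.1047, 0.188]
tool_rot: [-0.46, 0.358, -0.489, 0.649]
ft_force: [0.3, -0.7, 0.4]
grip_width: 0.0244
```

```bash
python3 to.py .43 .13 .15; python3 -c "
from h import *
slide_tilt()"
```

```text
24.65 [0.4527 0.1047 0.188 ] [ 0.3 -0.7  0.4] [[0.265, 0.305, 0.915], [-0.964, 0.098, 0.247], [-0.014, -0.947, 0.32]] [ 0.21 -0.04 -0.49  0.8   0.03  1.52]
[-0.149  0.157 -0.133]
pts 119 centre [0.4421 0.1293 0.1999] normal [-0.302  0.174  0.937] tilt deg 20.4 nose-down deg 14.9
[0.4524 0.1045 0.1877] [ 0.3  0.1 -1. ] [[0.268, 0.304, 0.914], [-0.963, 0.098, 0.25], [-0.013, -0.948, 0.319]]
```

Call:
move_arm --increments '[{"grip":1,"linear":[0,0,0],"twist":-0.07},{"grip":1,"linear":[0,0,0],"twist":-0.07},{"grip":1,"linear":[0,0,0],"twist":-0.07},{"grip":1,"linear":[0,0,0],"twist":-0.07},{"grip":1,"linear":[0,0,0],"twist":-0.07}]'

```text
clock: 25.2
eef_pos: [0.4502, 0.1036, 0.1914]
tool_rot: [-0.601, 0.107, -0.299, 0.733]
ft_force: [0.4, 0.2, 0.1]
grip_width: 0.0241
```

Call:
move_arm --increments '[{"grip":1,"linear":[0,0,0],"twist":-0.07},{"grip":1,"linear":[0,0,0],"twist":-0.07},{"grip":1,"linear":[0,0,0],"twist":-0.07},{"grip":1,"linear":[0,0,0],"twist":-0.07},{"grip":1,"linear":[0,0,0],"twist":-0.07}]'

```text
clock: 25.7
eef_pos: [0.4484, 0.1018, 0.1945]
tool_rot: [-0.667, -0.157, -0.073, 0.724]
ft_force: [0.3, -0.1, -0.9]
grip_width: 0.0238
```

Call:
move_arm --increments '[{"grip":1,"linear":[0,0,0],"twist":-0.07},{"grip":1,"linear":[0,0,0],"twist":-0.07},{"grip":1,"linear":[0,0,0],"twist":-0.07},{"grip":1,"linear":[0,0,0],"twist":-0.07},{"grip":1,"linear":[0,0,0],"twist":-0.07}]'

```text
clock: 26.2
eef_pos: [0.4465, 0.0999, 0.1976]
tool_rot: [0.652, 0.401, -0.162, -0.623]
ft_force: [0.0, 0.1, -0.1]
grip_width: 0.024
```

Call:
move_arm --increments '[{"grip":1,"linear":[0,0,0],"twist":-0.07},{"grip":1,"linear":[0,0,0],"twist":-0.07},{"grip":1,"linear":[0,0,0],"twist":-0.07},{"grip":1,"linear":[0,0,0],"twist":-0.07},{"grip":1,"linear":[0,0,0],"twist":-0.07}]'

```text
clock: 26.7
eef_pos: [0.4446, 0.0981, 0.2006]
tool_rot: [0.556, 0.594, -0.376, -0.443]
ft_force: [0.3, 0.3, -1.1]
grip_width: 0.0243
```

Call:
move_arm --increments '[{"grip":1,"linear":[0,0,0],"twist":-0.07},{"grip":1,"linear":[0,0,0],"twist":-0.07},{"grip":1,"linear":[0,0,0],"twist":-0.07},{"grip":1,"linear":[0,0,0],"twist":-0.07},{"grip":1,"linear":[0,0,0],"twist":-0.07}]'

```text
clock: 27.2
eef_pos: [0.4426, 0.0962, 0.2036]
tool_rot: [0.392, 0.712, -0.545, -0.206]
ft_force: [0.2, 0.1, -0.6]
grip_width: 0.0242
```

```bash
python3 to.py .4153 .20 .17
```

```text
27.2 [0.4426 0.0962 0.2036] [ 0.2  0.1 -0.6] [[-0.608, 0.333, -0.721], [0.782, 0.099, -0.615], [-0.133, -0.938, -0.321]] [ 0.19 -0.1  -0.51  0.81  0.03 -2.06]
[ 0.511  0.163 -0.167]
```

Call:
move_arm --increments '[{"grip":1,"linear":[0.13,0.04,-0.04],"twist":0},{"grip":1,"linear":[0.13,0.04,-0.04],"twist":0},{"grip":1,"linear":[0.13,0.04,-0.04],"twist":0},{"grip":1,"linear":[0.12,0.04,-0.04],"twist":0},{"grip":1,"linear":[0,0,0],"twist":-0.07}]'

```text
clock: 27.7
eef_pos: [0.4143, 0.1995, 0.1736]
tool_rot: [0.361, 0.724, -0.566, -0.159]
ft_force: [-0.2, 0.1, -0.1]
grip_width: 0.024
```

Call:
move_arm --increments '[{"grip":1,"linear":[0,0,0],"twist":-0.07},{"grip":1,"linear":[0,0,0],"twist":-0.07},{"grip":1,"linear":[0,0,0],"twist":-0.07},{"grip":1,"linear":[0,0,0],"twist":-0.07},{"grip":1,"linear":[0,0,0],"twist":-0.07}]'

```text
clock: 28.2
eef_pos: [0.412, 0.1991, 0.1758]
tool_rot: [0.141, 0.735, -0.655, 0.106]
ft_force: [-1.3, -0.3, -1.3]
grip_width: 0.024
```

```bash
python3 fin.py; python3 to.py .4153 .259 .1455
```

```text
pts 119 centre [0.434  0.1935 0.1964] normal [-0.089 -0.167  0.982] tilt deg 10.9 nose-down deg -4.2
[0.412  0.1991 0.1759] [0.2 0.1 0.6] [[-0.938, 0.345, -0.026], [0.065, 0.102, -0.993], [-0.34, -0.933, -0.118]]
tip [0.4528 0.1907 0.1978] label [0.4409 0.1912 0.1967] yaw -4.0
28.25 [0.412  0.1991 0.1759] [0.2 0.1 0.6] [[-0.938, 0.345, -0.026], [0.065, 0.102, -0.993], [-0.34, -0.933, -0.118]] [ 0.5  -0.07 -0.56  0.72 -0.08 -2.61]
[ 0.056  0.178 -0.28 ]
```

Call:
move_arm --increments '[{"grip":1,"linear":[0,0.04,-0.05],"twist":-0.06},{"grip":1,"linear":[0,0.05,-0.07],"twist":-0.06},{"grip":1,"linear":[0.02,0.05,-0.07],"twist":-0.05},{"grip":1,"linear":[0.02,0.03,-0.06],"twist":0},{"grip":1,"linear":[0,0,0],"twist":0}]'

```text
clock: 28.75
eef_pos: [0.4099, 0.2497, 0.1467]
tool_rot: [0.034, 0.708, -0.668, 0.227]
ft_force: [0.3, 0.0, 0.7]
grip_width: 0.0242
```

```bash
python3 fin.py; python3 to.py .4153 .259 .1455
```

```text
pts 119 centre [0.4309 0.2532 0.168 ] normal [-0.091 -0.073  0.993] tilt deg 6.7 nose-down deg -5.7
[0.4103 0.2493 0.1472] [-1.9  0.7 -0.1] [[-0.894, 0.352, 0.275], [-0.255, 0.104, -0.961], [-0.367, -0.93, -0.003]]
tip [0.4496 0.2564 0.1702] label [0.4381 0.2531 0.169 ] yaw 15.9
28.8 [0.4103 0.2493 0.1472] [-1.9  0.7 -0.1] [[-0.894, 0.352, 0.275], [-0.255, 0.104, -0.961], [-0.367, -0.93, -0.003]] [ 0.62  0.01 -0.57  0.63 -0.12 -2.82]
[-0.032  0.022 -0.04 ]
```

Call:
move_arm --increments '[{"grip":1,"linear":[-0.02,0.02,-0.03],"twist":0},{"grip":1,"linear":[-0.02,0.02,-0.03],"twist":0},{"grip":1,"linear":[-0.01,0.01,-0.02],"twist":0},{"grip":1,"linear":[0,0,0],"twist":0},{"grip":1,"linear":[0,0,0],"twist":0}]'

```text
clock: 29.3
eef_pos: [0.4209, 0.2689, 0.1434]
tool_rot: [0.038, 0.708, -0.668, 0.226]
ft_force: [0.7, 0.0, 0.2]
grip_width: 0.0242
```

```bash
python3 fin.py; python3 to.py .4153 .259 .1455
python3 - <<'E'
from h import *
a=np.load("wrist.npz")["im"];b,_=shot("side")
cv2.imwrite("pics/12.png",np.hstack([cv2.resize(a,(400,300)),cv2.resize(b[170:380,190:470],(400,300),interpolation=cv2.INTER_CUBIC)]))
E
```

```text
pts 119 centre [0.4418 0.2722 0.1649] normal [-0.088 -0.103  0.991] tilt deg 7.8 nose-down deg -6.0
[0.4209 0.269  0.1435] [-0.3  0.2 -0.8] [[-0.895, 0.356, 0.268], [-0.247, 0.105, -0.963], [-0.371, -0.929, -0.006]]
tip [0.4606 0.2753 0.1666] label [0.4491 0.2721 0.1653] yaw 15.4
29.35 [0.4209 0.269  0.1435] [-0.3  0.2 -0.8] [[-0.895, 0.356, 0.268], [-0.247, 0.105, -0.963], [-0.371, -0.929, -0.006]] [ 0.65  0.06 -0.54  0.62 -0.13 -2.79]
[ 0.034 -0.025  0.04 ]
```

View pics/12.png

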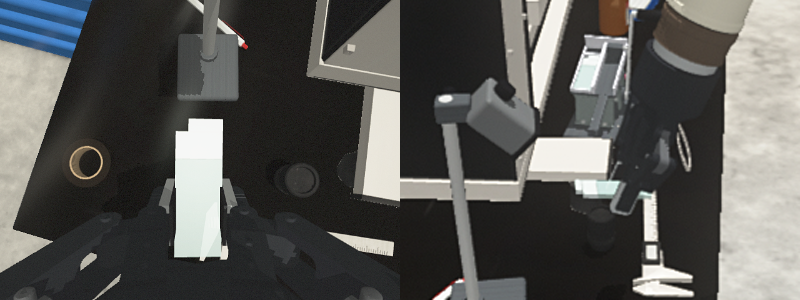

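Position and heading are good, with the frosted end and notch forward, aimed at the reader's foot (208,65). The pitch is about 6-8° nose up, which is too close to the limit. I'll take back about 5° of tool tilt by pressing on the tongue from its other side.

Call:
move_arm --increments '[{"grip":1,"linear":[0.05,0,0.15],"twist":0},{"grip":1,"linear":[0,0,0.2],"twist":0},{"grip":1,"linear":[0,0,0.2],"twist":0},{"grip":1,"linear":[0,-0.05,0.2],"twist":0.05},{"grip":1,"linear":[0,-0.05,0.1],"twist":0.07}]'

```text
clock: 29.9
eef_pos: [0.449, 0.0981, 0.1565]
tool_rot: [0.118, 0.731, -0.657, 0.139]
ft_force: [-0.1, 0.5, -0.4]
grip_width: 0.0241
```

Call:
move_arm --increments '[{"grip":1,"linear":[0,0,0],"twist":0.07},{"grip":1,"linear":[0,0,0],"twist":0.07},{"grip":1,"linear":[0,0,0],"twist":0.07},{"grip":1,"linear":[0,0,0],"twist":0.07},{"grip":1,"linear":[0,0,0],"twist":0.07}]'

```text
clock: 30.4
eef_pos: [0.4495, 0.0923, 0.1585]
tool_rot: [0.35, 0.731, -0.571, -0.133]
ft_force: [0.2, 0.2, -0.3]
grip_width: 0.0241
```

Call:
move_arm --increments '[{"grip":1,"linear":[0,0,0],"twist":0.07},{"grip":1,"linear":[0,0,0],"twist":0.07},{"grip":1,"linear":[0,0,0],"twist":0.07},{"grip":1,"linear":[0,0,0],"twist":0.07},{"grip":1,"linear":[0,0,0],"twist":0.07}]'

```text
clock: 30.9
eef_pos: [0.4486, 0.0911, 0.1587]
tool_rot: [0.531, 0.635, -0.408, -0.385]
ft_force: [0.3, -0.5, -0.8]
grip_width: 0.0241
```

```bash
python3 to.py .44 -.018 .15
```

```text
30.9 [0.4486 0.0911 0.1587] [ 0.3 -0.5 -0.8] [[-0.138, 0.36, -0.923], [0.989, 0.102, -0.108], [0.056, -0.927, -0.37]] [ 0.17 -0.06 -0.62  0.64  0.04 -1.52]
[-0.536 -0.031  0.115]
```

Call:
move_arm --increments '[{"grip":1,"linear":[-0.14,-0.04,0.07],"twist":0},{"grip":1,"linear":[-0.14,-0.04,0.07],"twist":0},{"grip":1,"linear":[-0.14,-0.04,0.07],"twist":0},{"grip":1,"linear":[-0.14,-0.03,0.08],"twist":0},{"grip":1,"linear":[0,0,0],"twist":0.06}]'

```text
clock: 31.4
eef_pos: [0.3982, -0.0323, 0.1596]
tool_rot: [0.556, 0.61, -0.374, -0.423]
ft_force: [-0.6, 0.4, -1.0]
grip_width: 0.0242
```

```bash
python3 to.py .445 -.018 .044
```

```text
31.4 [ 0.3982 -0.0323  0.1596] [-0.6  0.4 -1. ] [[-0.025, 0.363, -0.932], [0.995, 0.102, 0.014], [0.1, -0.926, -0.363]] [-0.22 -0.16 -0.7   0.7   0.18 -1.76]
[ 0.007  0.628 -0.007]
```

Call:
move_arm --increments '[{"grip":1,"linear":[0,0.15,0],"twist":0},{"grip":1,"linear":[0,0.18,0],"twist":0},{"grip":1,"linear":[0,0.18,0],"twist":0},{"grip":1,"linear":[0,0.1,0],"twist":0},{"grip":1,"linear":[0,0,0],"twist":0}]'

```text
clock: 31.9
eef_pos: [0.4468, -0.0243, 0.0474]
tool_rot: [0.562, 0.609, -0.369, -0.421]
ft_force: [0.1, 0.4, -0.0]
grip_width: 0.0242
```

```bash
python3 to.py .462 -.018 .043
```

```text
31.9 [ 0.4468 -0.0243  0.0474] [ 0.1  0.4 -0. ] [[-0.014, 0.373, -0.928], [0.995, 0.096, 0.023], [0.097, -0.923, -0.373]] [-0.16  0.12 -0.8   0.28  0.15 -1.7 ]
[ 0.028  0.052 -0.062]
```

Call:
move_arm --increments '[{"grip":1,"linear":[0.03,0.03,-0.03],"twist":0},{"grip":1,"linear":[0,0.03,-0.04],"twist":0},{"grip":1,"linear":[0,0.015,-0.04],"twist":0},{"grip":1,"linear":[0,0.015,-0.04],"twist":0},{"grip":1,"linear":[0,0.015,-0.04],"twist":0}]'

```text
clock: 32.4
eef_pos: [0.4722, -0.0153, 0.0366]
tool_rot: [0.555, 0.601, -0.378, -0.433]
ft_force: [-32.7, -5.3, 33.4]
grip_width: 0.0241
```

```bash
python3 to.py .462 -.018 .043
```

```text
32.4 [ 0.4722 -0.0153  0.0366] [-32.7  -5.3  33.4] [[-0.008, 0.34, -0.94], [0.995, 0.097, 0.027], [0.1, -0.935, -0.339]] [-0.12  0.2  -0.73  0.31  0.14 -1.66]
[-0.01  -0.049  0.037]
```

Call:
move_arm --increments '[{"grip":1,"linear":[0,-0.01,0],"twist":0},{"grip":1,"linear":[0,0,-0.02],"twist":0},{"grip":1,"linear":[0,0,-0.02],"twist":0},{"grip":1,"linear":[0,0,-0.02],"twist":0},{"grip":1,"linear":[0,0,-0.02],"twist":0}]'

```text
clock: 32.9
eef_pos: [0.4712, -0.0151, 0.0387]
tool_rot: [0.55, 0.594, -0.386, -0.443]
ft_force: [-11.6, -0.5, 6.5]
grip_width: 0.0241
```

```bash
python3 to.py .462 -.018 .043
```

```text
32.9 [ 0.4712 -0.0151  0.0387] [-11.6  -0.5   6.5] [[-0.003, 0.31, -0.951], [0.995, 0.097, 0.029], [0.101, -0.946, -0.309]] [-0.12  0.2  -0.7   0.37  0.13 -1.65]
[-0.012 -0.036  0.037]
```

Call:
move_arm --increments '[{"grip":1,"linear":[0,0,-0.03],"twist":0},{"grip":1,"linear":[0,0,-0.04],"twist":0},{"grip":1,"linear":[0,0,-0.04],"twist":0},{"grip":1,"linear":[0,0,-0.04],"twist":0},{"grip":1,"linear":[0,0,-0.04],"twist":0}]'

```text
clock: 33.4
eef_pos: [0.4713, -0.015, 0.0387]
tool_rot: [0.537, 0.577, -0.404, -0.465]
ft_force: [-25.6, -1.7, 21.7]
grip_width: 0.0245
```

```bash
python3 to.py .455 -.01 .15;python3 -c "
from h import *
slide_tilt()"
```

```text
33.4 [ 0.4713 -0.015   0.0387] [-25.6  -1.7  21.7] [[0.009, 0.243, -0.97], [0.995, 0.098, 0.034], [0.103, -0.965, -0.241]] [-0.11  0.23 -0.62  0.48  0.12 -1.65]
[ 0.081 -0.554 -0.054]
pts 119 centre [ 0.467  -0.0458  0.0471] normal [-0.297 -0.352  0.888] tilt deg 27.4 nose-down deg 21.7
[ 0.4713 -0.0149  0.0388] [-26.6  -2.3  21.3] [[0.009, 0.242, -0.97], [0.995, 0.098, 0.034], [0.103, -0.965, -0.24]]
```

Call:
move_arm --increments '[{"grip":1,"linear":[0.02,-0.02,0.06],"twist":0},{"grip":1,"linear":[0.03,-0.15,0],"twist":0},{"grip":1,"linear":[0,-0.2,0],"twist":0},{"grip":1,"linear":[0.15,-0.2,0],"twist":0},{"grip":1,"linear":[0.2,0,0],"twist":0}]'

```text
clock: 33.95
eef_pos: [0.4375, 0.0518, 0.1622]
tool_rot: [0.541, 0.576, -0.399, -0.465]
ft_force: [2.2, -0.4, 0.3]
grip_width: 0.0241
```

Call:
move_arm --increments '[{"grip":1,"linear":[0.2,0,0],"twist":0},{"grip":1,"linear":[0.1,0,0],"twist":-0.06},{"grip":1,"linear":[0,0,0],"twist":-0.07},{"grip":1,"linear":[0,0,0],"twist":-0.07},{"grip":1,"linear":[0,0,0],"twist":-0.07}]'

```text
clock: 34.45
eef_pos: [0.45, 0.1215, 0.183]
tool_rot: [0.414, 0.69, -0.525, -0.276]
ft_force: [-0.3, -0.1, -0.6]
grip_width: 0.0242
```

Call:
move_arm --increments '[{"grip":1,"linear":[0,0,0],"twist":-0.07},{"grip":1,"linear":[0,0,0],"twist":-0.07},{"grip":1,"linear":[0,0,0],"twist":-0.07},{"grip":1,"linear":[0,0,0],"twist":-0.07},{"grip":1,"linear":[0,0,0],"twist":-0.07}]'

```text
clock: 34.95
eef_pos: [0.459, 0.125, 0.1926]
tool_rot: [0.205, 0.746, -0.634, -0.004]
ft_force: [-0.3, 0.6, -0.2]
grip_width: 0.0243
```

```bash
python3 fin.py;python3 to.py .421 .258 .146
```

```text
pts 119 centre [0.4807 0.1125 0.2109] normal [-0.063 -0.24   0.969] tilt deg 14.4 nose-down deg 1.0
[0.4594 0.1251 0.193 ] [-0.2 -0.5 -0.5] [[-0.916, 0.302, -0.263], [0.308, 0.113, -0.945], [-0.256, -0.947, -0.196]]
tip [0.4985 0.1054 0.2104] label [0.487  0.1087 0.2104] yaw -18.6
35.0 [0.4594 0.1251 0.193 ] [-0.2 -0.5 -0.5] [[-0.916, 0.302, -0.263], [0.308, 0.113, -0.945], [-0.256, -0.947, -0.196]] [ 0.24 -0.02 -0.46  0.81  0.04 -2.6 ]
[ 0.441  0.239 -0.531]
```

Call:
move_arm --increments '[{"grip":1,"linear":[0.09,0.05,-0.1],"twist":0},{"grip":1,"linear":[0.11,0.06,-0.13],"twist":0},{"grip":1,"linear":[0.11,0.06,-0.13],"twist":0},{"grip":1,"linear":[0.05,0.04,-0.07],"twist":0},{"grip":1,"linear":[0,0,0],"twist":-0.06}]'

```text
clock: 35.5
eef_pos: [0.437, 0.2404, 0.1591]
tool_rot: [0.177, 0.747, -0.639, 0.044]
ft_force: [0.3, 0.2, 0.3]
grip_width: 0.0242
```

Call:
move_arm --increments '[{"grip":1,"linear":[0,0,0],"twist":-0.07},{"grip":1,"linear":[0,0,0],"twist":-0.07},{"grip":1,"linear":[0,0,0],"twist":-0.07},{"grip":1,"linear":[0,0,0],"twist":-0.07},{"grip":1,"linear":[0,0,0],"twist":-0.04}]'

```text
clock: 36.0
eef_pos: [0.4421, 0.2465, 0.1653]
tool_rot: [-0.034, 0.694, -0.659, 0.287]
ft_force: [-0.3, -0.4, 0.6]
grip_width: 0.0242
```

```bash
python3 fin.py;python3 to.py .422 .256 .146
```

```text
pts 119 centre [0.4617 0.2545 0.1863] normal [-0.077 -0.055  0.995] tilt deg 5.4 nose-down deg -5.0
[0.4423 0.2466 0.1655] [ 0.6  0.8 -0.5] [[-0.832, 0.331, 0.445], [-0.427, 0.129, -0.895], [-0.354, -0.935, 0.034]]
tip [0.4795 0.2612 0.1883] label [0.4688 0.2559 0.1871] yaw 27.2
36.05 [0.4423 0.2466 0.1655] [ 0.6  0.8 -0.5] [[-0.832, 0.331, 0.445], [-0.427, 0.129, -0.895], [-0.354, -0.935, 0.034]] [ 0.55  0.04 -0.48  0.69 -0.06 -3.07]
[ 0.099  0.064 -0.09 ]
```

Call:
move_arm --increments '[{"grip":1,"linear":[0.03,0.02,-0.03],"twist":0},{"grip":1,"linear":[0.03,0.03,-0.03],"twist":0},{"grip":1,"linear":[0.03,0.02,-0.04],"twist":0},{"grip":1,"linear":[0,0.01,0],"twist":0.03},{"grip":1,"linear":[0,0,0],"twist":0}]'

```text
clock: 36.55
eef_pos: [0.4224, 0.2616, 0.1426]
tool_rot: [-0.01, 0.705, -0.659, 0.264]
ft_force: [-0.7, -0.3, 0.5]
grip_width: 0.0242
```

```bash
python3 fin.py
python3 - <<'E'
from h import *
print(np.round(bot.get_obs()["joint_vel"],4))
shot("side");shot("scene")
for q in[(345,277),(340,278),(336,278)]:print("lever bar",px("scene",*q))
E
```

```text
pts 119 centre [0.4427 0.2677 0.1638] normal [-0.068 -0.087  0.994] tilt deg 6.3 nose-down deg -5.2
[0.4222 0.2614 0.1425] [-0.7 -0.9  0.1] [[-0.861, 0.332, 0.386], [-0.363, 0.131, -0.922], [-0.357, -0.934, 0.008]]
tip [0.4609 0.2732 0.1658] label [0.4499 0.2686 0.1646] yaw 22.9
[-0.011  -0.0023  0.0108  0.0088 -0.0002 -0.0218]
lever bar [ 0.4181 -0.1843  0.1641]
lever bar [ 0.4082 -0.1832  0.164 ]
lever bar [ 0.4011 -0.181   0.1647]
```

Call:
move_arm --increments '[{"grip":1,"linear":[0,0,0],"twist":-0.04},{"grip":1,"linear":[0,0,0],"twist":0},{"grip":1,"linear":[0,0,0],"twist":0},{"grip":1,"linear":[0,0,0],"twist":0},{"grip":1,"linear":[0,0,0],"twist":0}]'

```text
clock: 37.2
eef_pos: [0.4235, 0.2618, 0.1439]
tool_rot: [-0.036, 0.693, -0.658, 0.292]
ft_force: [0.4, 0.0, -0.5]
grip_width: 0.0242
```

```bash
python3 fin.py; python3 fin.py; python3 -c "
from h import *
print(np.round(bot.get_obs()['joint_vel'],4))"
```

```text
pts 119 centre [0.4429 0.27   0.1651] normal [-0.08  -0.067  0.995] tilt deg 6.0 nose-down deg -5.5
[0.4235 0.2618 0.1439] [-0.7 -0.4  0.1] [[-0.826, 0.335, 0.453], [-0.435, 0.132, -0.891], [-0.358, -0.933, 0.036]]
tip [0.4606 0.2769 0.1672] label [0.45   0.2715 0.166 ] yaw 27.7
pts 119 centre [0.4429 0.27   0.1651] normal [-0.078 -0.065  0.995] tilt deg 5.8 nose-down deg -5.3
[0.4234 0.2617 0.1438] [0.1 0.5 0.4] [[-0.826, 0.335, 0.453], [-0.435, 0.132, -0.891], [-0.358, -0.933, 0.036]]
tip [0.4607 0.2769 0.1669] label [0.4501 0.2715 0.1658] yaw 27.8
[ 0.0005 -0.0008 -0.0011  0.0017  0.0007 -0.0025]
```

```bash
python3 -c "
from h import *
print(bot.job_done());print(bot.get_obs()['clock'])"
```

```text
the job is handed in; nothing more can be done
None
the job is handed in; nothing more can be done
```

I handed the job in at about 37 s on the robot's clock, with slide a held level in front of the reader. No verdict is reported.

**What I did:**
- I pushed the lever to its stop and let it return.
- Slide a came out with its notched, frosted end towards the outlet, and I gripped it about 9 mm behind its middle, on the clear part.
- The slide lay at 15° on the tongue, and the moves cannot tilt the tool. I got the tilt by pressing the fingers lightly against the dispenser's tongue.
- I turned the wrist the long way round, because joint 6 had hit its limit the short way.

**Last checks, all from the wrist camera unless noted:**

| Check | Measured | Limit |
|---|---|---|
| Label position | (0.450, 0.2715, 0.166), about 7 mm from my estimate of the reading spot | 30 mm |
| Slide tilt | 5.8–6.0°, mostly nose up | 8° |
| Heading off the reader's axis | about 13° (slide 27.8°, reader estimated at 14.5°) | 20° |
| Grip opening | 24 mm, slide still held | – |
| Lever | back at rest (scene camera depth) | – |

- **Other slide:** slide b was still in its pocket in the wrist picture taken after the lever returned. I did not measure it again at the end.

**What failed or disagreed:**
- Pressing the slide's nose on the white plate to level it did nothing; the slide seemed to pass through it.
- The first try at the reader was stopped by the joint-6 limit.
- Tilt and heading have the smallest margins.
- My estimates of the reading spot differed by up to about 3 cm. I relied mainly on the one from the reader's window, which matched the stated height.

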